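# Put the denture to soak and restore the shelf

### The job

Put the denture to soak: first move the green mouthwash bottle and the yellow tablet tube, which stand in front of the denture basket on the glass shelf, over to the wooden tray, then fetch the basket, hang it in the blue cup and put the lid squarely on. Stand the bottle and the tube back on the shelf, each in the spot where it stood before, as the owner finds them by feel. Keep what you carry upright, and leave the cup and everything else where it is.

Things in the scene. Friction and masses are not known exactly. Their poses are not given: they have to be found in the camera images.
- bottle: Green mouthwash bottle, 150 mm tall, standing on the frosted glass shelf (fixed, 160 x 420 mm, top 70 mm above the counter) in front of the basket, left or right. Body 54 mm across up to 88 mm height; the dark green round cap, 32 mm across, spans 114 to 150 mm: grasp the cap from above. Origin: centre of the underside, z up. 140 to 260 g. Must come back to its first spot.
- tube: Yellow tablet tube with a red cap, 135 mm tall, standing on the shelf in front of the basket beside the bottle (centres about 78 mm apart). Tube 31 mm across; the round cap, 34 mm across, spans 109 to 135 mm: grasp it from above. Origin: centre of the underside, z up. 60 to 120 g. Must come back to its first spot.
- basket: Round white basket with a pink denture, at the back of the shelf; origin: centre of underside, z up. Bowl 60 mm across below, 72 at 30 mm height; flange 84 across, 30 to 34 mm height. Fixed blue bail bar along its y (along the shelf), 57 x 10 x 6 mm, top at 53 mm: close the fingers on it along the basket's x, tips above 37 mm. Hung in the cup, its origin is 48 mm above the cup's origin. 60 g.
- cup: Blue soaking cup, open at the top, loose on the counter beyond one end of the shelf: 78 mm tall, at the mouth 84 mm across outside and 77 mm inside. Origin: centre of the underside, z up. 300 g. The basket's taper centres itself with about 2 mm of play at the end. It is not to be moved.
- lid: Light blue lid on the counter before the shelf. 102 mm across, 53 tall: skirt 96 mm inside, 10 deep, brim, hollow crown 82 across that clears the bail; on top a white grip bar along its x, 60 x 12 mm, from 35 to 53 mm height: grasp it across the 12 mm. Origin: centre of underside, z up. 60 g. Goes on after the basket, untwisted: brim on the basket's flange, origin 72 mm above the cup's origin.
- tray: Wooden tray, fixed, on the counter beyond the other end of the shelf: the side area. 200 mm (its x) by 150 mm (its y), rim 16 mm high, walls 6 mm, floor 6 mm thick. Origin: centre of the underside, z up. The bottle and the tube fit side by side along its x axis.
- pill_pot: Egg-shaped cream ceramic pill pot with a brass band, 48 mm across, 58 mm tall, at one end of the shelf. Origin: centre of the underside. Leave it.
- compact: Plum-coloured compact mirror, standing open, 56 mm across, 66 mm tall, at the other end of the shelf. Origin: centre of the underside. Leave it.
- denture_brush: Round purple silicone denture brush with a knob, 52 mm across, 43 mm tall, on the counter in front of the shelf. Origin: centre of the underside. Leave it.
- toothbrush: Orange toothbrush with white bristles, 180 mm long (along its x), 17 mm high, lying on the counter in front of the shelf. Origin: underside near the middle. Leave it.
Not all that is in view belongs to the job. Of the things that look like the bottle, the smallest one is meant.

How it is judged:
By the outcome, as a careful person would: the job done as asked, in the order asked, and still so for the second after the job is handed in, with the robot touching nothing.
It also fails if it takes over 138 s, if anything falls off the work surface, if the arm or the gripper's body presses on something with over 40 N, if the wrist force passes 120 N, or if a joint passes its speed limit or range.

### The arm

A 6-joint arm with a two-finger parallel gripper is mounted at the origin on the work surface. World frame = base frame: x ahead of the robot, y to its left, z up, the work surface at z = 0. Lengths are in mm, angles in degrees, forces in N, time in s.
With the tool pointing down it reaches from about 300 to 850 mm from the base axis. Payload 4.2 kg.
Tool frame: the origin (TCP) lies midway between the tips of the shut fingers; the grasp point (between the pads) lies 19 mm behind it; z points along the fingers, y is the line along which they close (so a half turn about z gives the same grasp; the last joint's range is limited). The gripper opens to 91 mm and grips with 3 to 60 N. Pads are 32 mm wide; open, the fingers measure 118 mm over their backs; the gripper's body (76 mm by 178 mm) begins 60 mm behind the grasp point.
Start: joints at [70.015, 18.312, 89.639, -0, 72.044, -1.146], TCP at [185.675, 544.216, 187.676] pointing down, gripper open.
Joint ranges: [-177.97, 177.97], [-48.28, 115.42], [12.27, 149.76], [-77.06, 257.06], [2.81, 150.46], [-146.56, 146.56]. Speed limits (degrees/s): [147.25, 147.25, 180, 180, 180, 180].

### API

Orientations are given as [roll, pitch, yaw] about the fixed x, y, z axes, in that order (R = Rz(yaw) Ry(pitch) Rx(roll)).
In Python, from workcell import env gives the robot as it stands.
- The arm moves only by the shell command python3 -m jog 'ROWS' [FORCE]. ROWS is a JSON object of lists of equal length, an entry for each row: "jaw": the finger opening in mm, from 0 to 91.2; "slide": the shift along the tool's x, y, z in units of 30 mm (1.0 is 30 mm), a list of three; "spin": the turn about the tool's z in units of 8 degrees (1.0 is 8 degrees). In form: {"jaw": [jaw, ...], "slide": [[dx, dy, dz], ...], "spin": [spin, ...]}. A call has 1 to 10 rows; each row shifts and turns the commanded pose from where the row before left it, along the tool's axes as they then stand; what a row does not reach is not made up. A row lasts 1/10 s, in which the tool goes at most 50 mm and 8.59 degrees, less where a joint would pass 70% of its speed; a pose out of reach is approached as far as the arm can. A call is refused whole if a number of a shift passes 1 or a number of a turn 1, either way. A call with a gripper value outside its range is refused whole. The fingers move at their own pace and stop on an object; FORCE is the grip in N (left out, the last holds). Time passes only in rows, so rows that do not move let the fingers close. It gives the time, the measured TCP pose, the force, the opening and the grip force at its end, in the units of the state.
- env.state(): the state, without advancing time (a new reading comes with each control period).
- env.grab_frame(name): name is "scene" or "top" or "wrist"; returns the picture (480x640x3 uint8, red, green, blue); there is no depth.
- env.camera_model(name): a dict with "fx", "fy", "cx", "cy" (pixels), "D" ([k1, k2, p1, p2, k3] as OpenCV has them; the pictures are not rectified), "camera_from_world" (4x4, takes a point from world to camera coordinates). Camera axes: x right, y up, looking along -z (the intrinsics and any distortion apply to the point x, -y, -z); pixel columns grow to the right and rows downward; lengths in mm; the calibration is good to about 2 mm. A picture is of the moment at which its call begins: read the wrist's pose just before it. camera_model takes no time and is no camera call; for the wrist camera it gives the pose at the moment of the call.
- env.job_done(): hands the job in; it is judged then, once.
The state is a dict: "time_s": time; "qpos": joint angles; "qvel": joint speeds; "effort": joint torques, N m; "ee_pos": TCP position; "ee_rot": TCP orientation; "force": force on the tool from outside, world axes, zero at the start; "torque": the same for the moment, N m; "gripper_width": finger opening in mm; "gripper_force": force on a finger pad.
Only numpy, scipy, OpenCV 4.12 (cv2) and the standard library are available. Lean on these libraries where they do the work, as an engineer would, in place of code of your own. Each camera call takes 0.05 s, during which the arm holds its last target. There are 200 camera calls.

## Working session

There is one attempt and no reset: what is moved stays moved. The work goes in short steps, Python scripts to look and compute and a shell command to move; the robot and the scene stay as the last step left them, time stands still between calls to the robot, and variables do not carry over. Pictures are saved under pics/ and viewed, at most 14 in all, crops included, and the job is handed in when it is done.

```bash
ls; mkdir -p pics
python3 - <<'E'
from workcell import env
import cv2
print(env.state())
for n in ("scene","top","wrist"):
    im=env.grab_frame(n); cv2.imwrite(f"pics/{n}0.png",im[:,:,::-1])
    m=env.camera_model(n); print(n,{k:(v if k!="camera_from_world" else [[round(float(x),3) for x in r] for r in v]) for k,v in m.items()})
E
```

```text
pics
{'time_s': 0.0, 'qpos': array([ 7.00160263e+01,  1.83515865e+01,  8.97076052e+01, -1.36442499e-03,
        7.20417299e+01, -1.14466621e+00]), 'qvel': array([ 0.02283496,  0.00023511, -0.04214366,  0.02601026,  0.00862425,
       -0.05005525]), 'effort': array([ 1.29083099e-03, -4.12456656e+01, -2.31976014e+01,  7.28784339e-02,
        4.55361174e-02, -1.49941784e-04]), 'ee_pos': array([185.48304792, 543.67996324, 186.81272844]), 'ee_rot': array([-1.79899073e+02, -7.19147538e-04,  1.61161114e+02]), 'force': array([-0.03121608, -0.4467376 , -1.16554561]), 'torque': array([-0.03686973, -0.02060907,  0.01316075]), 'gripper_force': 0.0, 'gripper_width': 91.25574664203971}
scene {'fx': 597.8131805254571, 'fy': 597.8131805254571, 'cx': 318.8701434052869, 'cy': 248.25385014710096, 'D': array([-0.15539186,  0.        ,  0.        ,  0.        ,  0.        ]), 'camera_from_world': [[-0.788, 0.615, 0.015, 500.982], [-0.501, -0.655, 0.565, 264.015], [0.358, 0.438, 0.825, -1334.854], [0.0, 0.0, 0.0, 1.0]]}
top {'fx': 515.1606612842132, 'fy': 515.1606612842132, 'cx': 314.6877139250059, 'cy': 232.9317695229855, 'D': array([-0.14545039,  0.        ,  0.        ,  0.        ,  0.        ]), 'camera_from_world': [[-0.029, -1.0, 0.009, 2.095], [0.997, -0.028, 0.071, -598.307], [-0.071, 0.011, 0.997, -924.517], [0.0, 0.0, 0.0, 1.0]]}
wrist {'fx': 387.72568091719467, 'fy': 387.72568091719467, 'cx': 314.8886381068112, 'cy': 240.0551957309036, 'D': array([0.01110927, 0.        , 0.        , 0.        , 0.        ]), 'camera_from_world': [[0.322, 0.947, -0.001, -575.559], [-0.913, 0.31, -0.264, 30.224], [-0.25, 0.086, 0.965, -391.273], [0.0, 0.0, 0.0, 1.0]]}
```

View pics/scene0.png

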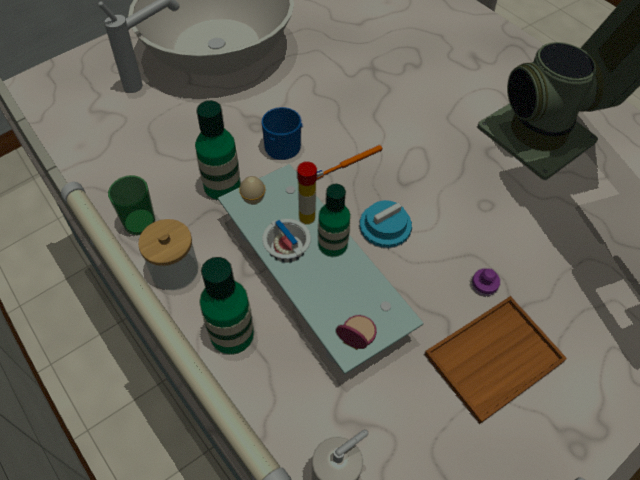

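View pics/top0.png

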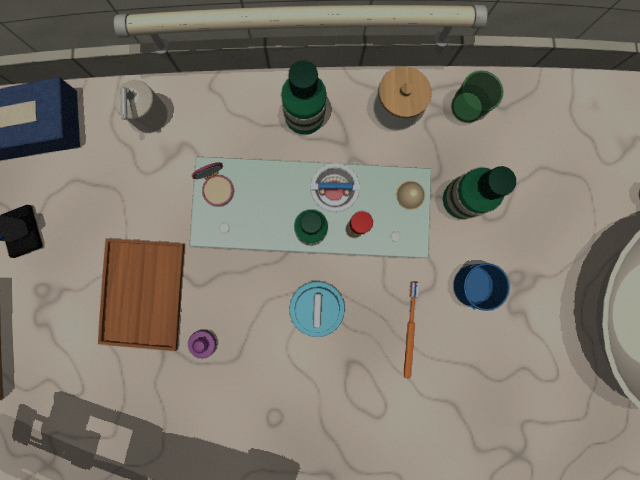

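```bash
cat > h.py <<'E'
from workcell import env
import cv2, numpy as np
def ray(m,uv):
    K=np.array([[m["fx"],0,m["cx"]],[0,m["fy"],m["cy"]],[0,0,1]])
    p=cv2.undistortPoints(np.array(uv,float).reshape(1,1,2),K,np.array(m["D"],float)).ravel()
    T=np.array(m["camera_from_world"]); d=T[:3,:3].T@np.array([p[0],-p[1],-1]); o=-T[:3,:3].T@T[:3,3]
    return o,d/np.linalg.norm(d)
def onz(m,uv,z):
    o,d=ray(m,uv); return (o+d*(z-o[2])/d[2])
def tri(rays):
    A=0;b=0
    for o,d in rays:
        P=np.eye(3)-np.outer(d,d);A=A+P;b=b+P@o
    x=np.linalg.solve(A,b); return x,[round(float(np.linalg.norm((np.eye(3)-np.outer(d,d))@(x-o))),1) for o,d in rays]
def comps(im,lo,hi,amin=60,box=None):
    h=cv2.cvtColor(im,cv2.COLOR_RGB2HSV); k=cv2.inRange(h,np.array(lo),np.array(hi))
    if box: z=np.zeros_like(k); x0,y0,x1,y1=box; z[y0:y1,x0:x1]=k[y0:y1,x0:x1]; k=z
    cs,_=cv2.findContours(k,cv2.RETR_EXTERNAL,cv2.CHAIN_APPROX_NONE)
    return sorted([c for c in cs if cv2.contourArea(c)>amin],key=cv2.contourArea,reverse=True)
def show(cs,tag):
    for c in cs:
        (x,y),s,a=cv2.minAreaRect(c); M=cv2.moments(c)
        e=cv2.fitEllipse(c)
        print(tag,"cen",round(M["m10"]/M["m00"],1),round(M["m01"]/M["m00"],1),"area",cv2.contourArea(c),"rect",np.round([x,y,*s,a],1),"ell",np.round([*e[0],*e[1],e[2]],1))
E
python3 - <<'E'
from h import *
for n,bx in (("top",None),("scene",None)):
    im=cv2.imread(f"pics/{n}0.png")[:,:,::-1].copy()
    print(n)
    show(comps(im,(0,170,90),(4,255,255)),"red")
    show(comps(im,(40,80,5),(95,255,52),100,(290,60,530,240) if n=="top" else (190,90,360,300)),"dkgreen")
    show(comps(im,(90,120,90),(102,255,255),200),"lightblue")
    show(comps(im,(103,150,40),(115,255,255),60),"blue")
    show(comps(im,(5,120,60),(16,255,200),800),"wood")
    show(comps(im,(75,20,130),(90,80,255),3000),"glass")
m=env.camera_model("top")
for t,uv,z in [("bottlecap",(311,222),150),("tubecap",(362,221),135),("lidbar",(318,310),53),("cup",(486,288),78),("bail",(335,186),123),("tray",(142,295),10)]:
    print(t,onz(m,uv,z).round(1))
m=env.camera_model("wrist"); T=np.array(m["camera_from_world"]);print("wristcam",-T[:3,:3].T@T[:3,3], T[2])
for n in("top","scene"):
    T=np.array(env.camera_model(n)["camera_from_world"]);print(n,-T[:3,:3].T@T[:3,3])
im=cv2.imread("pics/top0.png");cv2.imwrite("pics/topc.png",cv2.resize(im[150:350,180:530],None,fx=2.2,fy=2.2,interpolation=cv2.INTER_CUBIC))
E
```

```text
top
red cen 361.3 222.0 area 330.0 rect [361.5 222.   20.   21.   90. ] ell [361.3 222.   20.2  20.9  74.4]
dkgreen cen 304.1 80.3 area 938.5 rect [305.5  80.   38.   31.   90. ] ell [304.2  80.4  31.   39.3 167.1]
dkgreen cen 496.0 182.7 area 914.0 rect [496.1 182.9  29.2  39.6  70. ] ell [496.  182.7  29.4  39.9  66. ]
dkgreen cen 481.4 92.8 area 712.0 rect [475.5  97.4  35.8  54.   48. ] ell [475.1  98.3  33.2  53.3  45.8]
blue cen 483.3 286.9 area 1723.5 rect [481.  286.5  45.   54.   90. ] ell [483.2 286.8  44.8  50.5  68.4]
blue cen 335.5 185.2 area 123.5 rect [335.5 185.5   5.   33.   90. ] ell [336.7 185.2   4.7  45.7  91.4]
wood cen 140.2 293.8 area 8100.5 rect [140.  294.1  78.1 107.3   4. ] ell [140.3 294.   89.1 127.6   3.6]
scene
red cen 306.6 168.5 area 187.0 rect [307.  168.5  13.   18.   90. ] ell [306.7 168.5  13.4  18.1  91.8]
dkgreen cen 217.6 279.5 area 1099.0 rect [218.5 278.5  41.   33.   90. ] ell [217.5 280.   33.3  45.1 178.1]
dkgreen cen 209.8 120.7 area 776.0 rect [210. 121.  40.  26.  90.] ell [209.6 121.6  25.4  44.2   1.2]
dkgreen cen 334.1 199.7 area 47
[... 720 characters left out ...]
  99.8]
blue cen 281.8 132.3 area 1544.0 rect [281.5 133.   50.   39.   90. ] ell [281.7 132.3  38.3  52.9 175.5]
wood cen 495.6 357.3 area 8855.5 rect [495.9 354.7  91.  107.8  53.1] ell [495.4 357.6  99.9 124.2  65.3]
glass cen 328.1 280.9 area 12800.5 rect [320.2 260.1 220.   91.5  54. ] ell [328.1 278.8  91.4 244.8 139.4]
bottlecap [606.5  -8.2 150. ]
tubecap [607.2 -90.9 135. ]
lidbar [459.6 -16.5  53. ]
cup [ 489.1 -311.2   78. ]
bail [667.6 -49.6 123. ]
tray [491.6 311.5  10. ]
wristcam [115.18570696 569.33179902 384.5384845 ] [-2.49565050e-01  8.62930705e-02  9.64505465e-01 -3.91272532e+02]
top [530.81522809  -4.43167265 964.84395966]
scene [1004.51839589  449.61490938  944.09303967]
```

View pics/topc.png

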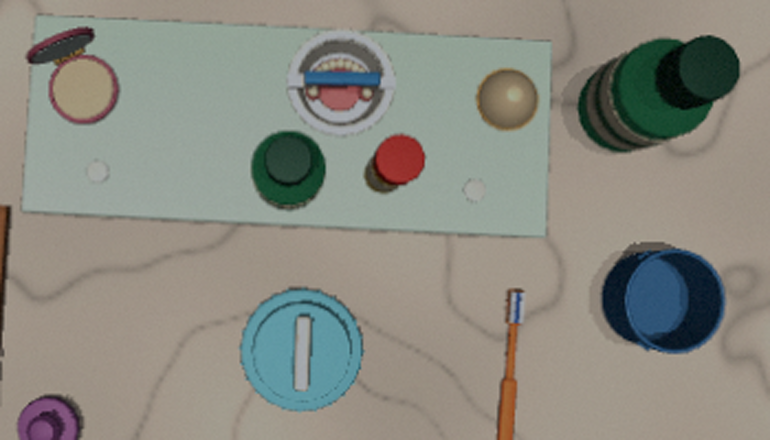

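```bash
python3 - <<'E'
from h import *
mt=env.camera_model("top");ms=env.camera_model("scene")
im=cv2.imread("pics/top0.png")[:,:,::-1].copy()
def line(a,b,z,t):
    p=onz(mt,a,z);q=onz(mt,b,z);d=q-p;print(t,p.round(1),q.round(1),"ang of dir",np.degrees(np.arctan2(d[1],d[0])).round(2),np.linalg.norm(d).round(1))
c=lambda x,y:(180+x/2.2,150+y/2.2)
line(c(547,236),c(23,211),70,"shelf front"); line(c(551,40),c(37,15),70,"shelf back")
line(c(380,79),c(305,77),123,"bail"); line(c(297,389),c(306,316),53,"lidbar")
for t,a,b in [("tubecap",(361.3,222.0),(306.7,170)),("bail",(335.5,185.3),(288,234)),("lidbar",(317.5,310.3),(387,211.5)),("bottlecap",(311.4,221.8),(336,191)),("cup mouth",(487.7,286.6),(282,121))]:
    print(t,[np.round(x,1) for x in tri([ray(mt,a),ray(ms,b)])])
show(comps(im,(0,0,170),(180,60,255),40,(300,285,335,335)),"lidbar")
show(comps(im,(0,0,170),(180,60,255),40,(305,160,365,215)),"basket")
show(comps(im,(85,60,60),(105,255,255),800,(285,275,350,340)),"lid")
print("lid c z10",onz(mt,(317,309),10))
E
python3 -m jog '{"jaw":[91,91,91,91,91,91,91,91,91,91],"slide":[[0,0,-1],[0,0,-1],[0,0,-1],[0,0,-1],[0,0,-1],[0,0,0],[0,0,0],[0,0,0],[0,0,0],[0,0,0]],"spin":[1,1,1,1,1,1,1,1,1,0.4]}'
```

```text
shelf front [ 546.3 -212.8   70. ] [578.  203.6  70. ] ang of dir 85.64 417.5
shelf back [ 704.3 -223.6   70. ] [736. 191.  70.] ang of dir 85.62 415.8
bail [667.  -78.9 123. ] [670.  -22.6 123. ] ang of dir 86.95 56.4
lidbar [430.2 -10.4  53. ] [488.4 -19.3  53. ] ang of dir -8.7 58.8
tubecap [array([600. , -83.3, 198.8]), array([0.1, 0.1])]
bail [array([669. , -49.5, 112.6]), array([2.1, 2.1])]
lidbar [array([458.7, -15.8,  45.5]), array([0.2, 0.2])]
bottlecap [array([600.1,  -7.9, 216.3]), array([0.7, 0.7])]
cup mouth [array([ 490.2, -315.2,   72.6]), array([1.4, 1.4])]
lidbar cen 316.9 313.8 area 49.0 rect [316.5 311.    3.   30.    0. ] ell [3.169e+02 3.142e+02 2.700e+00 3.330e+01 3.000e-01]
basket cen 334.6 200.9 area 58.0 rect [333.9 200.3  24.    7.7   2.6] ell [334.  196.4  14.   21.7  91.2]
basket cen 336.6 203.2 area 50.5 rect [334.5 200.5  19.   45.   90. ] ell [334.6 188.3  41.7  44.2  94.3]
lid cen 316.8 308.7 area 2311.5 rect [316.6 308.5  54.9  55.1   9.5] ell [316.8 308.7  54.2  54.4  28.9]
lid c z10 [458.18725921 -15.28550544  10.        ]
time_s: 1.15
ee_pos: [185.6, 544.0, 337.3]
ee_rot: [-180.0, 0.0, 85.7]
force: [0.0, 0.5, 0.5]
gripper_width: 91.0
gripper_force: 0.0
```

```bash
python3 -m jog '{"jaw":[91,91,91,91,91,91,91,91,91,91],"slide":[[-0.925,0.76,0],[-0.925,0.76,0],[-0.925,0.76,0],[-0.925,0.76,0],[-0.925,0.76,0],[-0.925,0.76,0],[-0.925,0.76,0],[-0.925,0.76,0],[-0.925,0.76,0],[-0.925,0.76,0]],"spin":[0,0,0,0,0,0,0,0,0,0]}' >/dev/null
python3 -m jog '{"jaw":[91,91,91,91,91,91,91,91,91,91],"slide":[[-0.925,0.76,0],[-0.925,0.76,0],[-0.925,0.76,0],[-0.925,0.76,0],[-0.925,0.76,0],[-0.925,0.76,0],[-0.925,0.76,0],[-0.925,0.76,0],[-0.925,0.76,0],[-0.925,0.76,0]],"spin":[0,0,0,0,0,0,0,0,0,0]}'
python3 -m jog '{"jaw":[60,60],"slide":[[0,0,0],[0,0,0]],"spin":[0,0]}'
python3 - <<'E'
from h import *
import pickle
m=env.camera_model("wrist");im=env.grab_frame("wrist");cv2.imwrite("pics/w1.png",im[:,:,::-1]);pickle.dump(m,open("w1.pkl","wb"))
E
```

```text
time_s: 3.15
ee_pos: [602.0, -42.9, 337.3]
ee_rot: [-180.0, -0.0, 86.0]
force: [0.8, 0.3, 0.1]
gripper_width: 91.2
gripper_force: 0.0
time_s: 3.35
ee_pos: [601.4, -41.9, 336.8]
ee_rot: [-179.9, -0.0, 85.9]
force: [-0.8, 0.2, 0.4]
gripper_width: 77.9
gripper_force: 0.0
```

View pics/w1.png

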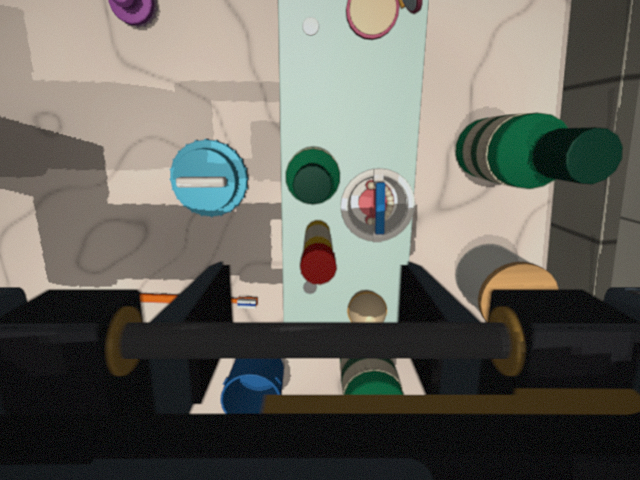

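Run:
```python
from h import *
import pickle
m=pickle.load(open("w1.pkl","rb"));im=cv2.imread("pics/w1.png")[:,:,::-1].copy();h=cv2.cvtColor(im,cv2.COLOR_RGB2HSV)
print("col314",[tuple(h[y,314]) for y in range(150,206,4)])
print("row182",[tuple(h[182,x]) for x in range(284,346,4)])
print("tube col319",[tuple(h[y,319]) for y in range(236,290,4)])
show(comps(im,(100,150,60),(112,255,255),60,(340,160,420,250)),"bail")
show(comps(im,(0,0,150),(180,70,255),60,(170,170,232,195)),"lidbar")
show(comps(im,(85,70,60),(105,255,255),800,(160,130,260,225)),"lid")
show(comps(im,(0,150,60),(6,255,255),100,(295,230,345,290)),"red")
```

```text
col314 [(np.uint8(77), np.uint8(207), np.uint8(90)), (np.uint8(77), np.uint8(232), np.uint8(89)), (np.uint8(75), np.uint8(197), np.uint8(97)), (np.uint8(77), np.uint8(224), np.uint8(73)), (np.uint8(80), np.uint8(146), np.uint8(49)), (np.uint8(75), np.uint8(117), np.uint8(72)), (np.uint8(76), np.uint8(110), np.uint8(72)), (np.uint8(78), np.uint8(111), np.uint8(71)), (np.uint8(79), np.uint8(135), np.uint8(64)), (np.uint8(77), np.uint8(138), np.uint8(63)), (np.uint8(78), np.uint8(140), np.uint8(62)), (np.uint8(79), np.uint8(112), np.uint8(66)), (np.uint8(83), np.uint8(125), np.uint8(59)), (np.uint8(78), np.uint8(162), np.uint8(52))]
row182 [(np.uint8(73), np.uint8(23), np.uint8(210)), (np.uint8(76), np.uint8(208), np.uint8(86)), (np.uint8(78), np.uint8(227), np.uint8(74)), (np.uint8(80), np.uint8(106), np.uint8(70)), (np.uint8(76), np.uint8(129), np.uint8(69)), (np.uint8(79), np.uint8(127), np.uint8(70)), (np.uint8(80), np.uint8(127), np.uint8(70)), (np.uint8(77), np.uint8(122), np.uint8(69)), (np.uint8(77), np.uint8(107), np.uint8(69)), (np.uint8(77), np.uint8(129), np.uint8(69)), (np.
[... 621 characters left out ...]
5), np.uint8(114)), (np.uint8(2), np.uint8(220), np.uint8(108)), (np.uint8(1), np.uint8(202), np.uint8(111)), (np.uint8(1), np.uint8(215), np.uint8(108)), (np.uint8(0), np.uint8(231), np.uint8(105)), (np.uint8(8), np.uint8(56), np.uint8(137)), (np.uint8(72), np.uint8(28), np.uint8(206))]
bail cen 379.6 207.7 area 355.5 rect [380. 208.   8.  50.   0.] ell [379.7 207.2   8.   67.8   0.5]
lidbar cen 198.8 182.3 area 399.5 rect [199.5 182.5   9.   47.   90. ] ell [197.8 182.3   9.6  61.7  89.6]
lid cen 208.6 177.5 area 4533.5 rect [208.5 177.5  77.   77.   90. ] ell [208.5 177.5  73.6  78.5 130.4]
red cen 317.9 263.6 area 1035.5 rect [318. 263.  34.  40.   0.] ell [318.  263.6  33.7  39.3   3.2]
```

Run:
```python
from h import *
import pickle
m=pickle.load(open("w1.pkl","rb"));im=cv2.imread("pics/w1.png")[:,:,::-1].copy()
T=np.array(m["camera_from_world"])
a=comps(im,(70,85,45),(92,180,80),150,(284,150,345,206));show(a,"bottle")
b=comps(im,(0,150,90),(6,255,255),100,(295,230,345,290));show(b,"tube")
im2=cv2.imread("pics/top0.png")[:,:,::-1].copy();mt=env.camera_model("top")
a2=comps(im2,(60,60,20),(95,170,90),60,(295,205,330,245));show(a2,"bottle top")
for c,z in ((a,220),(b,205)):
    e=cv2.minEnclosingCircle(c[0]); f=cv2.fitEllipse(cv2.convexHull(c[0]));print(e,f,onz(m,f[0],z).round(1))
c2=comps(im2,(0,170,90),(4,255,255))[0]
for p,q in (((cv2.fitEllipse(cv2.convexHull(a[0]))[0]),(311.4,221.8)),((cv2.fitEllipse(cv2.convexHull(b[0]))[0]),(361.4,222))):
    x,r=tri([ray(m,p),ray(mt,q)]);print(x.round(1),r)
for t,z,p in (("bail",123,(380,205)),("bail a",123,(380.6,172)),("bail b",123,(379.5,235)),("lidbar",53,(202,182)),("lidA",53,(176,182.3)),("lidB",53,(224,182.3)),("lid skirt",10,(209,177.5))): print(t,onz(m,p,z).round(1))
```

```text
bottle cen 311.8 184.4 area 1080.0 rect [312.2 184.4  38.6  37.3  18.4] ell [311.9 184.5  36.8  38.2  98.4]
tube cen 317.8 266.4 area 864.5 rect [318.  266.5  33.   34.   90. ] ell [317.8 266.4  32.5  34.1  89.9]
bottle top cen 310.7 223.2 area 399.5 rect [312.4 225.4  33.1  25.3  67.6] ell [311.3 224.8  23.4  31.1 153.7]
((312.26080322265625, 185.09942626953125), 20.414756774902344) ((312.2664794921875, 184.3915557861328), (38.10699462890625, 40.072593688964844), 80.93464660644531) [601.6  -5.5 220. ]
((317.81085205078125, 266.2742004394531), 17.404029846191406) ((317.8775634765625, 266.3961181640625), (33.59074020385742, 34.67355728149414), 80.88517761230469) [601.1 -80.8 205. ]
[601.7  -8.2 200.9] [0.5, 0.5]
[600.5 -83.8 195.9] [0.4, 0.4]
bail [670.9 -44.5 123. ]
bail a [672.4  -9.6 123. ]
bail b [669.5 -77.7 123. ]
lidbar [463.2 -13.6  53. ]
lidA [431.2 -11.7  53. ]
lidB [490.3 -15.8  53. ]
lid skirt [460.6 -12.5  10. ]
```

```bash
python3 -m jog '{"jaw":[60,60,60,60,60,60,60,60],"slide":[[0.6,-0.04,0],[0.55,-0.04,0.5],[0,0,1],[0,0,1],[0,0,1],[0,0,0.8],[0,0,0.5],[0,0,0.25]],"spin":[0,0,0,0,0,0,0,0]}' 
python3 -m jog '{"jaw":[50,42,36,31,28,28,28],"slide":[[0,0,0],[0,0,0],[0,0,0],[0,0,0],[0,0,0],[0,0,0],[0,0,0]],"spin":[0,0,0,0,0,0,0]}' 25
python3 - <<'E'
from h import *
im=env.grab_frame("scene");cv2.imwrite("pics/s1.png",cv2.resize(im[80:320,180:500],None,fx=2,fy=2)[:,:,::-1])
E
```

```text
time_s: 4.2
ee_pos: [600.1, -4.6, 185.0]
ee_rot: [-179.9, -0.0, 86.1]
force: [0.1, 0.4, 0.7]
gripper_width: 59.8
gripper_force: 0.0
time_s: 4.9
ee_pos: [601.8, -7.0, 187.1]
ee_rot: [179.9, -0.0, 85.9]
force: [-1.3, -0.3, 6.1]
gripper_width: 30.6
gripper_force: 25.0
```

View pics/s1.png

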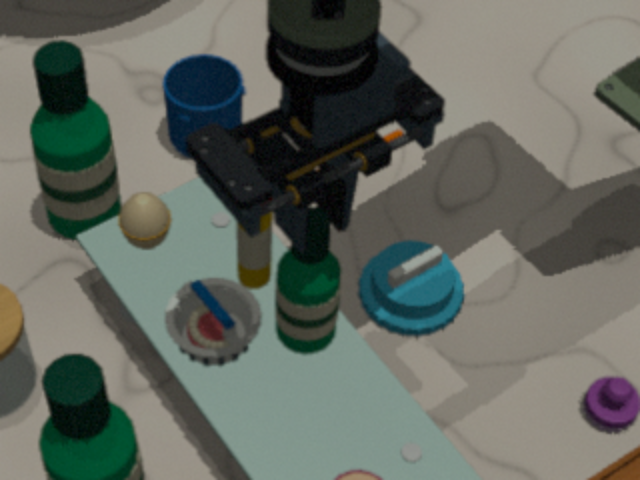

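```bash
python3 -m jog '{"jaw":[28,28,28,28,28],"slide":[[0,0,-0.1],[0,0,-0.3],[0,0,-0.6],[0,0,-0.6],[0,0,-0.4]],"spin":[0,0,0,0,0]}' 25
python3 -m jog '{"jaw":[28,28,28,28,28,28,28,28,28,28],"slide":[[0.2,-0.06,0],[0.45,-0.13,0],[0.7,-0.2,0],[0.7,-0.2,0],[0.7,-0.2,0],[0.7,-0.2,0],[0.7,-0.2,0],[0.7,-0.2,0],[0.7,-0.2,0],[0.7,-0.2,0]],"spin":[0,0,0,0,0,0,0,0,0,0]}' 25
python3 -m jog '{"jaw":[28,28,28,28,28,28,28,28,28],"slide":[[0.7,-0.2,0],[0.7,-0.2,0],[0.7,-0.2,0],[0.7,-0.2,0],[0.6,-0.17,0],[0.5,-0.15,0],[0.2,-0.07,0],[0,0,0],[0,0,0]],"spin":[0,0,0,0,0,0,0,0,0]}' 25
python3 - <<'E'
from h import *
im=env.grab_frame("top");cv2.imwrite("pics/t2.png",im[:,:,::-1]);m=env.camera_model("top")
c=comps(im,(5,120,60),(16,255,200),800);show(c,"wood")
i0=cv2.imread("pics/top0.png")[:,:,::-1].copy()
c=comps(i0,(5,120,60),(16,255,200),800)[0]
b=cv2.boxPoints(cv2.minAreaRect(c));P=np.array([onz(m,p,12) for p in b]);print(P.round(1),P.mean(0))
im=env.grab_frame("scene");cv2.imwrite("pics/s2.png",im[:,:,::-1])
E
```

```text
time_s: 5.45
ee_pos: [601.8, -7.0, 247.3]
ee_rot: [179.9, -0.0, 86.0]
force: [0.1, 0.0, -2.0]
gripper_width: 30.9
gripper_force: 25.0
time_s: 6.45
ee_pos: [559.5, 185.7, 244.7]
ee_rot: [-179.8, 0.0, 86.0]
force: [-0.2, -0.4, -3.1]
gripper_width: 30.4
gripper_force: 25.0
time_s: 7.35
ee_pos: [534.2, 308.4, 246.1]
ee_rot: [180.0, 0.1, 85.9]
force: [-0.2, 0.5, -1.7]
gripper_width: 30.8
gripper_force: 25.0
wood cen 144.5 297.0 area 6781.5 rect [140.2 294.   78.3 107.3   4.2] ell [140.7 296.   85.5 129.6   3.2]
[[398.9 400.5  12. ]
 [600.7 382.6  12. ]
 [586.3 231.6  12. ]
 [387.8 249.8  12. ]] [493.43299374 316.11238293  12.        ]
```

View pics/s2.png

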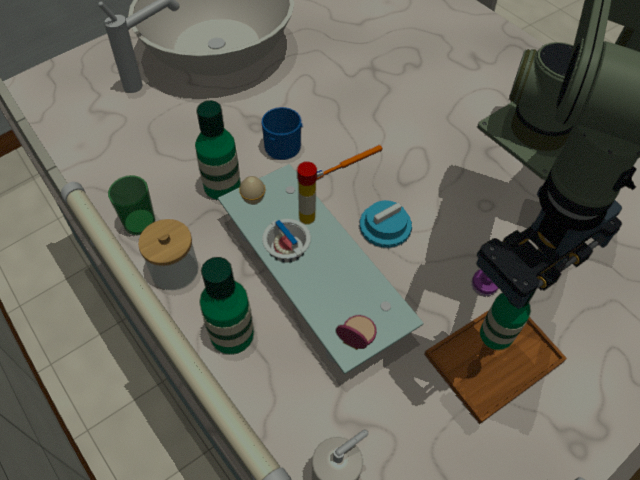

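```bash
python3 -m jog '{"jaw":[28,28,28,28,28,28,28,28,28],"slide":[[0,0,0.3],[0,0,0.7],[0,0,0.8],[0,0,0.8],[0,0,0.7],[0,0,0.4],[0,0,0.2],[0,0,0.15],[0,0,0.07]],"spin":[0,0,0,0,0,0,0,0,0]}' 25
python3 -m jog '{"jaw":[28,36,44,56,56,56,56,56],"slide":[[0,0,0],[0,0,0],[0,0,0],[0,0,0],[0,0,-0.4],[0,0,-1],[0,0,-1],[0,0,-1]],"spin":[0,0,0,0,0,0,0,0]}'
python3 -m jog '{"jaw":[56,56,56],"slide":[[0,0,-1],[0,0,-0.4],[0,0,0]],"spin":[0,0,0]}'
```

```text
time_s: 8.35
ee_pos: [534.7, 309.3, 123.1]
ee_rot: [179.9, -0.1, 85.9]
force: [-1.2, -0.4, 5.5]
gripper_width: 30.5
gripper_force: 25.0
time_s: 9.15
ee_pos: [534.3, 309.1, 226.8]
ee_rot: [179.9, -0.0, 86.0]
force: [-0.6, -0.8, 0.2]
gripper_width: 55.9
gripper_force: 0.0
time_s: 9.45
ee_pos: [535.0, 309.6, 269.0]
ee_rot: [179.8, -0.2, 86.0]
force: [0.5, -0.8, -0.3]
gripper_width: 56.2
gripper_force: 0.0
```

```bash
python3 -m jog '{"jaw":[56,56,56,56,56,56,56,56,56,56],"slide":[[-0.9,0.22,0],[-0.9,0.22,0],[-0.9,0.22,0],[-0.9,0.22,0],[-0.9,0.22,0],[-0.9,0.22,0],[-0.9,0.22,0],[-0.9,0.22,0],[-0.9,0.22,0],[-0.9,0.22,0]],"spin":[0,0,0,0,0,0,0,0,0,0]}' >/dev/null
python3 -m jog '{"jaw":[56,56,56,56,56,56,56,56,56],"slide":[[-0.9,0.22,0],[-0.9,0.22,0],[-0.9,0.22,0],[-0.9,0.22,0],[-0.28,0.067,0],[0,0,0],[0,0,0.8],[0,0,0.8],[0,0,0.4]],"spin":[0,0,0,0,0,0,0,0,0]}'
python3 -m jog '{"jaw":[56,56,52,44,38,33,30,30,30],"slide":[[0,0,0.6],[0,0,0.38],[0,0,0],[0,0,0],[0,0,0],[0,0,0],[0,0,0],[0,0,0],[0,0,0]],"spin":[0,0,0,0,0,0,0,0,0]}' 20
python3 - <<'E'
from h import *
im=env.grab_frame("scene");cv2.imwrite("pics/s3.png",cv2.resize(im[80:320,180:500],None,fx=2,fy=2)[:,:,::-1])
E
```

```text
time_s: 11.35
ee_pos: [599.6, -81.3, 204.0]
ee_rot: [-179.7, -0.1, 86.0]
force: [-0.7, -0.2, 0.4]
gripper_width: 55.8
gripper_force: 0.0
time_s: 12.25
ee_pos: [602.3, -83.2, 178.6]
ee_rot: [179.8, 0.0, 86.0]
force: [1.0, -0.1, 5.0]
gripper_width: 29.7
gripper_force: 5.9
```

View pics/s3.png

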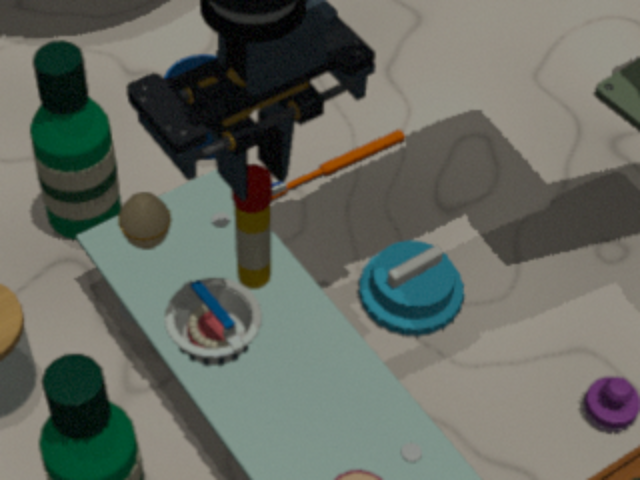

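```bash
python3 -m jog '{"jaw":[26,26],"slide":[[0,0,0],[0,0,0]],"spin":[0,0]}' 20
python3 - <<'E'
from h import *
im=env.grab_frame("wrist");cv2.imwrite("pics/w3.png",im[:,:,::-1])
m=env.camera_model("wrist")
show(comps(im,(0,150,40),(6,255,255),100),"red")
E
```

```text
time_s: 12.5
ee_pos: [602.2, -83.2, 178.8]
ee_rot: [179.8, 0.0, 86.0]
force: [0.4, 1.5, 6.7]
gripper_width: 26.1
gripper_force: 6.5
red cen 316.7 286.5 area 3448.0 rect [315.2 285.5  56.6  73.3   1.2] ell [316.9 287.   58.6  77.5 179.6]
```

View pics/w3.png

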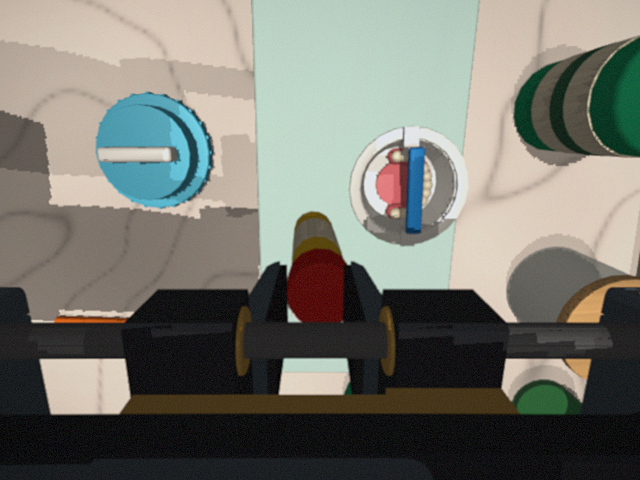

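Run:
```python
from h import *
im=cv2.imread("pics/w3.png")[:,:,::-1].copy();m=env.camera_model("wrist")
T=np.array(m["camera_from_world"]);o=-T[:3,:3].T@T[:3,3];print(o,env.state()["ee_pos"])
for uv in [(317,298),(317,323),(317,273),(317,250)]: print(uv,onz(m,uv,205).round(1),onz(m,uv,179).round(1))
h=cv2.cvtColor(im,cv2.COLOR_RGB2HSV);print([(y,*map(int,h[y,317])) for y in range(244,328,4)])
top=env.grab_frame("top");c=comps(top,(0,150,60),(6,255,255),20,(330,190,400,260));show(c,"topred")
cv2.imwrite("pics/c.png",cv2.resize(im[180:340,220:420],None,fx=4,fy=3.7)[:,:,::-1])
```

```text
[606.49032957  -7.80149388 376.28352871] [602.17215116 -83.21666083 178.78327589]
(317, 298) [603.  -83.2 205. ] [602.5 -94.7 179. ]
(317, 323) [602.1 -96.3 205. ] [ 601.5 -109.8  179. ]
(317, 273) [603.9 -70.6 205. ] [603.5 -80.1 179. ]
(317, 250) [604.6 -59.4 205. ] [604.4 -67.2 179. ]
[(244, 23, 212, 90), (248, 14, 216, 78), (252, 179, 241, 71), (256, 4, 221, 76), (260, 0, 255, 69), (264, 0, 212, 88), (268, 2, 222, 85), (272, 3, 246, 85), (276, 3, 233, 83), (280, 3, 222, 86), (284, 0, 196, 86), (288, 3, 211, 87), (292, 1, 252, 84), (296, 3, 237, 86), (300, 1, 205, 87), (304, 2, 252, 79), (308, 2, 209, 84), (312, 3, 255, 82), (316, 178, 225, 85), (320, 0, 227, 83), (324, 90, 7, 38)]
```

View pics/c.png

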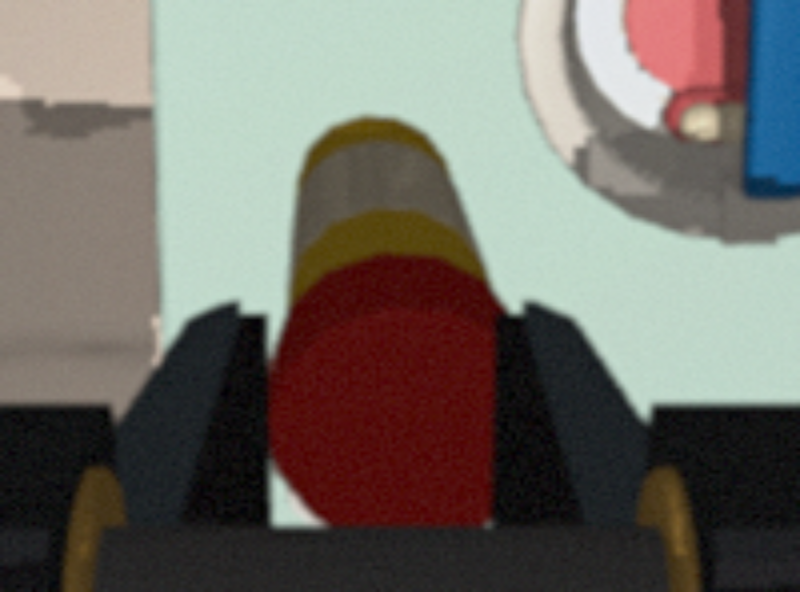

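```bash
python3 -m jog '{"jaw":[24],"slide":[[0,0,0]],"spin":[0]}' 20; python3 -m jog '{"jaw":[22,22],"slide":[[0,0,0],[0,0,0]],"spin":[0,0]}' 20
```

```text
time_s: 12.7
ee_pos: [602.1, -83.2, 178.8]
ee_rot: [179.8, 0.0, 86.0]
force: [-0.4, 0.3, 6.6]
gripper_width: 24.1
gripper_force: 5.9
time_s: 12.9
ee_pos: [602.0, -83.2, 178.9]
ee_rot: [179.8, 0.0, 86.0]
force: [-1.2, -0.4, 7.6]
gripper_width: 22.1
gripper_force: 5.7
```

Run:
```python
from h import *
for n in ("w3","w4"):
    if n=="w4":
        im=env.grab_frame("wrist");cv2.imwrite("pics/w4.png",im[:,:,::-1])
    else: im=cv2.imread("pics/w3.png")[:,:,::-1].copy()
    h=cv2.cvtColor(im,cv2.COLOR_RGB2HSV)
    red=((h[...,0]<8)|(h[...,0]>172))&(h[...,1]>150)&(h[...,2]>45)
    yel=(abs(h[...,0].astype(int)-25)<6)&(h[...,1]>120)&(h[...,2]>60)
    for nm,k in(("red",red),("yel",yel)):
        print(n,nm)
        for y in range(204,330,6):
            x=np.where(k[y,240:400])[0]
            if len(x)>3: print(y,x.min()+240,x.max()+240,len(x),end=" | ")
        print()
```

```text
w3 red
252 306 333 28 | 258 298 341 44 | 264 293 345 53 | 270 291 343 53 | 276 290 343 54 | 282 287 343 57 | 288 287 343 57 | 294 287 343 57 | 300 287 343 57 | 306 290 342 53 | 312 294 342 49 | 318 299 342 44 | 
w3 yel
216 302 324 23 | 222 297 329 7 | 240 303 330 28 | 246 297 336 40 | 252 294 339 12 | 312 240 388 6 | 318 241 391 5 | 324 240 392 4 | 
w4 red
252 310 337 28 | 258 301 344 44 | 264 296 345 50 | 270 295 339 45 | 276 291 339 49 | 282 291 339 49 | 288 292 338 47 | 294 291 338 48 | 300 292 338 47 | 306 295 338 44 | 312 299 338 40 | 318 303 338 36 | 
w4 yel
216 303 324 22 | 222 298 329 6 | 240 306 332 27 | 246 300 339 40 | 252 297 342 12 | 258 295 299 5 | 312 250 380 5 | 318 248 382 4 |
```

Run:
```python
from h import *
w=cv2.imread("pics/w4.png")[200:330,240:400]
s=env.grab_frame("scene")[125:235,255:365,::-1];t=env.grab_frame("top")[170:270,310:410,::-1]
a=cv2.resize(w,(400,325),interpolation=cv2.INTER_CUBIC);b=cv2.resize(s,(400,400),interpolation=cv2.INTER_CUBIC);c=cv2.resize(t,(400,240))
L=np.vstack([a,c[:240]])
R=np.vstack([cv2.convertScaleAbs(b,alpha=1.6),np.zeros((165,400,3),np.uint8)])
cv2.imwrite("pics/comp.png",np.hstack([cv2.convertScaleAbs(L,alpha=1.4),R]))
```

```text
(no output)
```

View pics/comp.png

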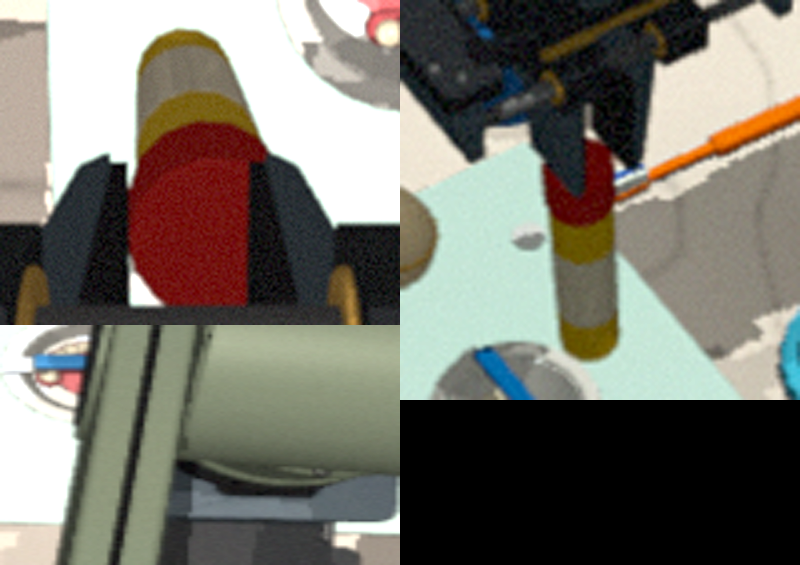

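```bash
python3 -m jog '{"jaw":[26,30,34,38,44,56,56,56],"slide":[[0,0,0],[0,0,0],[0,0,0],[0,0,0],[0,0,0],[0,0,0],[0,0,0],[0,0,0]],"spin":[0,0,0,0,0,0,0,0]}' 20
python3 - <<'E'
from h import *
print(env.state()["ee_pos"])
im=env.grab_frame("wrist");cv2.imwrite("pics/w5.png",im[:,:,::-1]);m=env.camera_model("wrist")
h=cv2.cvtColor(im,cv2.COLOR_RGB2HSV)
red=((h[...,0]<8)|(h[...,0]>172))&(h[...,1]>150)&(h[...,2]>45)
for y in range(246,330,6):
    x=np.where(red[y,240:400])[0]
    if len(x)>3: print(y,x.min()+240,x.max()+240,len(x),end=" | ")
s=env.grab_frame("scene");cv2.imwrite("pics/s5.png",s[:,:,::-1])
a=cv2.resize(im[180:335,220:410,::-1],(400,326),interpolation=cv2.INTER_CUBIC);b=cv2.resize(s[125:235,255:365,::-1],(400,400),interpolation=cv2.INTER_CUBIC)
a=np.vstack([a,np.zeros((74,400,3),np.uint8)])
cv2.imwrite("pics/comp2.png",cv2.convertScaleAbs(np.hstack([a,b]),alpha=1.5))
E
```

```text
time_s: 13.85
ee_pos: [601.9, -83.1, 178.0]
ee_rot: [179.9, 0.0, 86.0]
force: [1.6, -0.7, 5.8]
gripper_width: 55.8
gripper_force: 2.8
[601.87667325 -83.139163   178.00712808]
252 339 361 23 | 258 330 371 42 | 264 324 377 54 | 270 321 375 55 | 276 319 375 57 | 282 320 374 55 | 288 321 374 54 | 294 323 374 52 | 300 326 374 49 | 306 329 374 46 | 312 332 373 42 | 318 337 373 37 |
```

View pics/comp2.png

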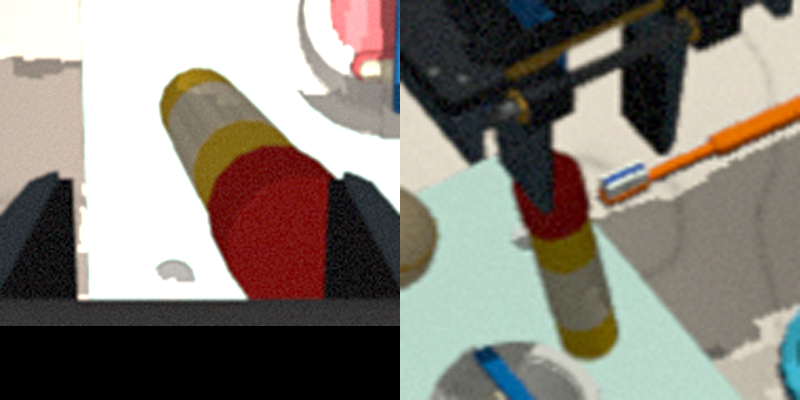

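```bash
python3 -m jog '{"jaw":[50,45,40,36,33,31,31],"slide":[[0,0,0],[0,0,0],[0,0,0],[0,0,0],[0,0,0],[0,0,0],[0,0,0]],"spin":[0,0,0,0,0,0,0]}' 20
for i in 1; do python3 -m jog '{"jaw":[31,31,31],"slide":[[0,0,-0.1],[0,0,-0.1],[0,0,0]],"spin":[0,0,0]}' 20; python3 -m jog '{"jaw":[31,31,31],"slide":[[0,0,-0.1],[0,0,-0.1],[0,0,0]],"spin":[0,0,0]}' 20; done
python3 - <<'E'
from h import *
im=env.grab_frame("wrist");cv2.imwrite("pics/w6.png",im[:,:,::-1])
h=cv2.cvtColor(im,cv2.COLOR_RGB2HSV)
red=((h[...,0]<8)|(h[...,0]>172))&(h[...,1]>150)&(h[...,2]>45)
for y in range(216,330,6):
    x=np.where(red[y,240:400])[0]
    if len(x)>3: print(y,x.min()+240,x.max()+240,len(x),end=" | ")
E
```

```text
time_s: 14.65
ee_pos: [602.2, -83.2, 178.8]
ee_rot: [179.8, 0.0, 86.0]
force: [-0.5, -0.8, 9.2]
gripper_width: 30.9
gripper_force: 4.3
time_s: 14.95
ee_pos: [600.8, -82.9, 182.8]
ee_rot: [-179.9, -0.0, 86.0]
force: [-0.4, 0.2, 0.2]
gripper_width: 31.0
gripper_force: 0.0
time_s: 15.25
ee_pos: [601.4, -83.0, 189.5]
ee_rot: [180.0, -0.0, 86.0]
force: [0.3, -0.8, -1.1]
gripper_width: 31.1
gripper_force: 0.0
246 295 307 11 | 252 284 320 37 | 258 278 325 48 | 264 275 329 55 | 270 282 329 48 | 276 282 330 49 | 282 282 330 49 | 288 282 330 49 | 294 282 329 48 | 300 282 327 46 | 306 282 324 43 | 312 283 317 35 | 318 299 303 5 |
```

```bash
python3 -m jog '{"jaw":[45,56,56,56,56,56,56,56,56],"slide":[[0,0,-0.3],[0,0,-0.95],[0,0,-0.9],[0.3,0,-0.9],[0.5,0,-0.9],[0.58,-0.07,-1],[0,0,0],[0,0,0],[0,0,0]],"spin":[0,0,0,0,0,0,0,0,0]}'
python3 - <<'E'
from h import *
import pickle
m=env.camera_model("wrist");im=env.grab_frame("wrist");cv2.imwrite("pics/w7.png",im[:,:,::-1]);pickle.dump(m,open("w7.pkl","wb"))
s=env.grab_frame("scene");cv2.imwrite("pics/s7.png",s[:,:,::-1])
m1=pickle.load(open("w1.pkl","rb"));i1=cv2.imread("pics/w1.png")[:,:,::-1].copy()
for t,i,mm in(("w1",i1,m1),("w7",im,m)):
    b=comps(i,(0,150,90),(6,255,255),100,(285,225,355,300));show(b[:1],t)
    f=cv2.fitEllipse(cv2.convexHull(b[0]))
    for z in (205,180): print(z,onz(mm,f[0],z).round(1))
mt=env.camera_model("top")
for z in (205,180): print("top0",z,onz(mt,(361.3,222),z).round(1))
for n in ("s","S"):
    i=cv2.imread("pics/scene0.png")[:,:,::-1].copy() if n=="s" else s
    h=cv2.cvtColor(i,cv2.COLOR_RGB2HSV);print(n)
    for y in range(160,192,2):
        k=np.where(((h[y,290:325,0]<8)|(h[y,290:325,0]>172))&(h[y,290:325,1]>130))[0]
        if len(k): print(y,k.min()+290,k.max()+290,int(h[y,306,2]),end=" | ")
a=cv2.resize(i1[150:310,240:440,::-1],(400,320),interpolation=cv2.INTER_CUBIC);b=cv2.resize(im[150:310,240:440,::-1],(400,320),interpolation=cv2.INTER_CUBIC)
s0=cv2.imread("pics/scene0.png")
c=cv2.resize(s0[150:230,270:370],(350,280),interpolation=cv2.INTER_CUBIC);d=cv2.resize(s[150:230,270:370,::-1],(350,280),interpolation=cv2.INTER_CUBIC)
z=np.zeros((280,50,3),np.uint8)
cv2.imwrite("pics/comp3.png",np.vstack([np.hstack([a,b]),np.hstack([c,z,d,z])]))
E
```

```text
time_s: 16.2
ee_pos: [601.4, -42.0, 336.4]
ee_rot: [-179.9, 0.0, 85.9]
force: [-0.2, 0.2, -0.2]
gripper_width: 55.8
gripper_force: 0.0
w1 cen 317.8 266.4 area 864.5 rect [318.  266.5  33.   34.   90. ] ell [317.8 266.4  32.5  34.1  89.9]
205 [601.1 -80.8 205. ]
180 [600.7 -89.5 180. ]
w7 cen 313.1 267.0 area 846.0 rect [313.5 267.5  33.   33.   90. ] ell [313.1 267.   32.7  33.   89.2]
205 [596.8 -81.  205. ]
180 [596.1 -89.7 180. ]
top0 205 [599.3 -82.5 205. ]
top0 180 [601.6 -85.1 180. ]
s
162 303 311 118 | 164 299 314 117 | 166 298 315 117 | 168 298 316 118 | 170 297 316 116 | 172 298 316 117 | 174 298 316 119 | 176 298 316 80 | 178 298 316 52 | 180 299 315 52 | 182 300 313 50 | 184 302 311 50 | S
164 300 312 71 | 166 298 313 74 | 168 297 314 74 | 170 297 315 72 | 172 297 314 74 | 174 297 314 76 | 176 297 315 69 | 178 297 315 55 | 180 298 315 50 | 182 299 313 54 | 184 301 311 50 |
```

View pics/comp3.png

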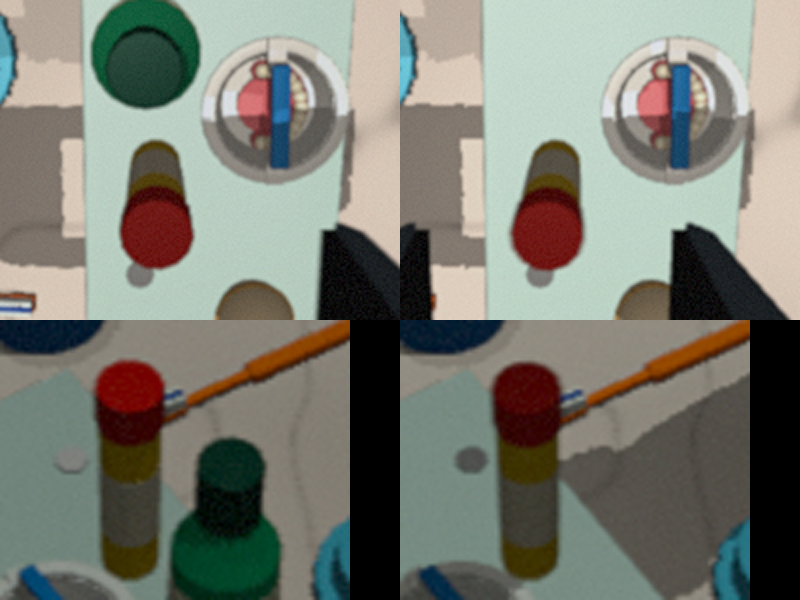

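```bash
python3 -m jog '{"jaw":[56],"slide":[[0,0,0]],"spin":[0]}' >/dev/null
python3 - <<'E'
from h import *
import pickle
m=env.camera_model("wrist");im=env.grab_frame("wrist");cv2.imwrite("pics/w8.png",im[:,:,::-1])
show(comps(im,(0,150,90),(6,255,255),100,(285,225,355,300))[:1],"w8")
mt=env.camera_model("top");ms=env.camera_model("scene");m1=pickle.load(open("w1.pkl","rb"))
def proj(m,p):
    T=np.array(m["camera_from_world"]);c=T[:3,:3]@np.array(p)+T[:3,3];q=np.array([[c[0],-c[1],-c[2]]])
    K=np.array([[m["fx"],0,m["cx"]],[0,m["fy"],m["cy"]],[0,0,1]])
    return cv2.projectPoints(q,np.zeros(3),np.zeros(3),K,np.array(m["D"],float))[0].ravel().round(1)
for xy in ((600.5,-83.),(601,-87.)):
  for z in (70,180,205): print(xy,z,"scene",proj(ms,(*xy,z)),"top",proj(mt,(*xy,z)),"w1",proj(m1,(*xy,z)))
# dots on shelf: find by local deviation
t=cv2.imread("pics/top0.png");s=cv2.imread("pics/scene0.png")
for n,i,bx in(("top",t,(214,220,232,236)),("scene",s,(376,300,396,316)),("top",t,(386,230,404,244)),("scene",s,(282,183,299,197))):
    x0,y0,x1,y1=bx;g=i[y0:y1,x0:x1].astype(int);d=g[...,1]-g[...,2];k=(d<d.max()*0.5);yy,xx=np.where(k);print(n,xx.mean()+x0,yy.mean()+y0,k.sum())
i=i1=s;h=cv2.cvtColor(s,cv2.COLOR_BGR2HSV)
print([(y,*map(int,h[y,306])) for y in range(176,232,3)])
E
```

```text
w8 cen 313.7 267.0 area 859.5 rect [313.5 267.5  33.   33.   90. ] ell [313.6 267.   32.9  33.5  88.9]
(600.5, -83.0) 70 scene [306.8 217.2] top [353.9 228.5] w1 [316.8 232.2]
(600.5, -83.0) 180 scene [306.6 177.7] top [360.  222.7] w1 [317.3 260. ]
(600.5, -83.0) 205 scene [306.6 167.7] top [361.6 221.2] w1 [317.4 268.7]
(601, -87.0) 70 scene [305.2 216. ] top [356.1 228.1] w1 [317.5 235.3]
(601, -87.0) 180 scene [305.  176.4] top [362.6 222.3] w1 [318.1 263.9]
(601, -87.0) 205 scene [304.9 166.4] top [364.3 220.8] w1 [318.2 272.9]
top 224.0 227.5185185185185 81
scene 385.4177215189873 305.7721518987342 79
top 395.48192771084337 236.06024096385542 83
scene 291.55555555555554 189.5 72
[(176, 3, 252, 80), (179, 4, 209, 50), (182, 1, 255, 50), (185, 6, 229, 49), (188, 24, 255, 59), (191, 24, 255, 56), (194, 23, 255, 59), (197, 30, 49, 68), (200, 25, 49, 62), (203, 32, 55, 60), (206, 25, 53, 58), (209, 27, 47, 60), (212, 23, 49, 63), (215, 25, 246, 59), (218, 26, 255, 58), (221, 24, 255, 59), (224, 44, 54, 99), (227, 60, 15, 140), (230, 56, 12, 145)]
```

```bash
python3 -m jog '{"jaw":[60,60,60,60,60,60,60,60,60,60],"slide":[[-0.7,-0.033,0],[-0.675,-0.03,0.5],[0,0,0.9],[0,0,0.9],[0,0,0.9],[0,0,0.9],[0,0,0.9],[0,0,0.6],[0,0,0.3],[0,0,0.08]],"spin":[0,0,0,0,0,0,0,0,0,0]}'
python3 -m jog '{"jaw":[52,46,42,39,36,34,32,30,28,28],"slide":[[0,0,0],[0,0,0],[0,0,0],[0,0,0],[0,0,0],[0,0,0],[0,0,0],[0,0,0],[0,0,0],[0,0,0]],"spin":[0,0,0,0,0,0,0,0,0,0]}' 20
```

```text
time_s: 17.45
ee_pos: [596.6, -82.6, 157.1]
ee_rot: [-179.9, -0.0, 85.9]
force: [-0.6, 0.1, 0.8]
gripper_width: 59.9
gripper_force: 0.0
time_s: 18.45
ee_pos: [597.5, -82.6, 158.5]
ee_rot: [180.0, -0.0, 86.0]
force: [1.3, -0.2, 1.8]
gripper_width: 33.5
gripper_force: 20.0
```

```bash
python3 -m jog '{"jaw":[28,28,28,28,28],"slide":[[0,0,-0.1],[0,0,-0.4],[0,0,-0.7],[0,0,-0.7],[0,0,-0.43]],"spin":[0,0,0,0,0]}' 20
python3 -m jog '{"jaw":[28,28,28,28,28,28,28,28,28,28],"slide":[[0.3,-0.133,0],[0.6,-0.266,0],[0.75,-0.333,0],[0.75,-0.333,0],[0.75,-0.333,0],[0.75,-0.333,0],[0.75,-0.333,0],[0.75,-0.333,0],[0.75,-0.333,0],[0.75,-0.333,0]],"spin":[0,0,0,0,0,0,0,0,0,0]}' 20
python3 -m jog '{"jaw":[28,28,28,28,28,28,28,28,28,28],"slide":[[0.75,-0.333,0],[0.75,-0.333,0],[0.75,-0.333,0],[0.75,-0.333,0],[0.75,-0.333,0],[0.75,-0.333,0],[0.75,-0.333,0],[0.55,-0.244,0],[0.33,-0.146,0],[0,0,0]],"spin":[0,0,0,0,0,0,0,0,0,0]}' 20
python3 -m jog '{"jaw":[28,28,28,28,28,28,28,28,28],"slide":[[0,0,0.3],[0,0,0.8],[0,0,0.9],[0,0,0.9],[0,0,0.8],[0,0,0.4],[0,0,0.2],[0,0,0.1],[0,0,0.05]],"spin":[0,0,0,0,0,0,0,0,0]}' 20
```

```text
time_s: 18.95
ee_pos: [597.7, -82.7, 230.5]
ee_rot: [179.9, 0.0, 86.0]
force: [-0.2, 0.3, -0.0]
gripper_width: 33.6
gripper_force: 19.9
time_s: 19.95
ee_pos: [517.6, 132.3, 226.8]
ee_rot: [-179.8, 0.0, 86.0]
force: [-0.6, -0.6, -0.4]
gripper_width: 33.7
gripper_force: 19.9
time_s: 20.95
ee_pos: [449.9, 320.7, 227.2]
ee_rot: [-179.9, 0.1, 86.1]
force: [0.2, -0.8, -0.5]
gripper_width: 33.3
gripper_force: 19.9
time_s: 21.85
ee_pos: [452.2, 319.8, 95.3]
ee_rot: [179.9, -0.1, 85.9]
force: [-0.2, -0.3, -1.1]
gripper_width: 33.9
gripper_force: 19.9
```

```bash
python3 -m jog '{"jaw":[28,28,28],"slide":[[0,0,0.04],[0,0,0],[0,0,0]],"spin":[0,0,0]}' 20
python3 -m jog '{"jaw":[32,36,42,50,56,56,56,56,56],"slide":[[0,0,0],[0,0,0],[0,0,0],[0,0,0],[0,0,0],[0,0,-0.5],[0,0,-1],[0,0,-1],[0,0,-1]],"spin":[0,0,0,0,0,0,0,0,0]}'
python3 -m jog '{"jaw":[56,56,56,56,56],"slide":[[0,0,-1],[0,0,-1],[0,0,-0.8],[0,0,0],[0,0,0]],"spin":[0,0,0,0,0]}'
```

```text
time_s: 22.15
ee_pos: [452.3, 320.0, 94.4]
ee_rot: [179.9, -0.1, 86.0]
force: [-0.0, -0.3, 2.2]
gripper_width: 33.5
gripper_force: 19.9
time_s: 23.05
ee_pos: [451.4, 319.4, 199.3]
ee_rot: [-180.0, 0.0, 86.0]
force: [-0.1, 0.4, 0.2]
gripper_width: 55.9
gripper_force: 0.0
time_s: 23.55
ee_pos: [451.4, 319.4, 282.0]
ee_rot: [-180.0, 0.0, 86.0]
force: [0.3, 0.6, -0.7]
gripper_width: 56.2
gripper_force: 0.0
```

```bash
python3 -m jog '{"jaw":[56,56,56,56,56,56,56,56,56,56],"slide":[[-0.9,0.186,0],[-0.9,0.186,0],[-0.9,0.186,0],[-0.9,0.186,0],[-0.9,0.186,0],[-0.9,0.186,0],[-0.9,0.186,0],[-0.9,0.186,0],[-0.9,0.186,0],[-0.9,0.186,0]],"spin":[0,0,0,0,0,0,0,0,0,0]}' >/dev/null
python3 -m jog '{"jaw":[56,56,56,56,56,56,56,56,56,56],"slide":[[-0.9,0.186,0],[-0.9,0.186,0],[-0.9,0.186,0],[-0.9,0.186,0],[-0.9,0.186,0],[-0.9,0.186,0],[-0.9,0.186,0],[-0.9,0.186,0],[-0.9,0.186,0],[-0.9,0.186,0]],"spin":[0,0,0,0,0,0,0,0,0,0]}' >/dev/null
python3 -m jog '{"jaw":[56,56,56,56,56,56],"slide":[[-0.9,0.186,0],[-0.9,0.186,0],[-0.9,0.186,0],[-0.7,0.19,0],[0,0,0],[0,0,0]],"spin":[0,0,0,0,0,0]}'
python3 - <<'E'
from h import *
import pickle
m=env.camera_model("wrist");im=env.grab_frame("wrist");cv2.imwrite("pics/w9.png",im[:,:,::-1]);pickle.dump(m,open("w9.pkl","wb"))
for c in comps(im,(100,120,25),(118,255,255),400):
    show([c],"blue"); print(cv2.boundingRect(c))
m1=pickle.load(open("w1.pkl","rb"));i1=cv2.imread("pics/w1.png")[:,:,::-1].copy()
t=env.grab_frame("top");cv2.imwrite("pics/t9.png",t[:,:,::-1])
# flange circle in w1 : non-glass pixels
h=cv2.cvtColor(i1,cv2.COLOR_RGB2HSV);sub=h[160:250,335:420]
k=((sub[...,1]<25)|(sub[...,0]<60)|(sub[...,0]>100)).astype(np.uint8)*255
k=cv2.morphologyEx(k,cv2.MORPH_OPEN,np.ones((3,3)));cs,_=cv2.findContours(k,cv2.RETR_EXTERNAL,cv2.CHAIN_APPROX_NONE);c=max(cs,key=cv2.contourArea);show([c],"flange(+335,160)")
print(onz(m1,(380,208),123))
E
```

```text
time_s: 26.15
ee_pos: [539.4, -329.7, 280.3]
ee_rot: [-179.8, -0.1, 85.9]
force: [0.2, 0.1, -1.1]
gripper_width: 56.2
gripper_force: 0.0
blue cen 270.2 193.7 area 4860.5 rect [269.4 194.2  78.1  78.7  83.7] ell [270.2 193.8  78.   79.4  42.6]
(230, 155, 80, 79)
flange(+335,160) cen 45.9 44.8 area 5022.5 rect [44.  44.5 89.  80.  90. ] ell [ 48.4  44.1  86.6  88.7 142.9]
[670.793597   -47.78427368 123.        ]
```

View pics/w9.png

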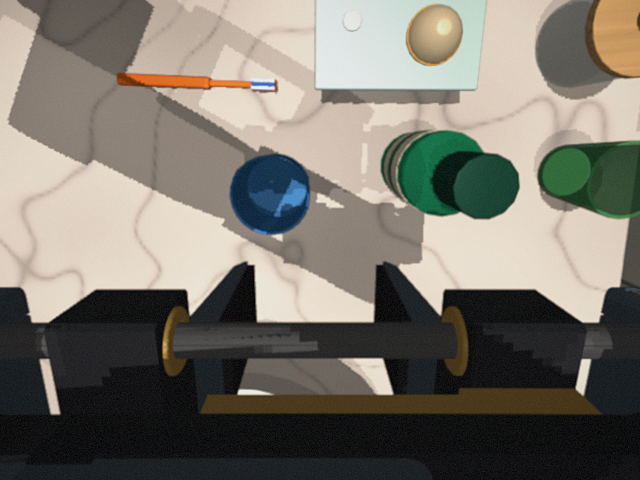

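Run:
```python
from h import *
import pickle
m9=pickle.load(open("w9.pkl","rb"));m1=pickle.load(open("w1.pkl","rb"));mt=env.camera_model("top");ms=env.camera_model("scene")
T=np.array(m9["camera_from_world"]);print("cam9",(-T[:3,:3].T@T[:3,3]).round(1))
print("cup w",onz(m9,(270,193.8),76).round(1),"w edges",onz(m9,(230,194),76).round(1),onz(m9,(310,194),76).round(1),onz(m9,(270,155),76).round(1),onz(m9,(270,234),76).round(1))
print("flange w",onz(m1,(377.5,205),104).round(1),"bail w",onz(m1,(380.5,208),123).round(1))
i=cv2.imread("pics/top0.png")[:,:,::-1].copy()
print("bail top",onz(mt,(335.5,185.4),123).round(1),"flange top",onz(mt,(180+342/2.2,150+82/2.2),104).round(1))
print("cup top",onz(mt,(487.7,286.6),78).round(1))
print("lid w",onz(m1,(209,177.5),15).round(1),"top",onz(mt,(316.8,308.7),15).round(1))
```

```text
cam9 [ 545.1 -254.9  478. ]
cup w [ 493.4 -310.3   76. ] w edges [ 451.9 -307.7   76. ] [ 534.9 -313.4   76. ] [ 497.4 -271.1   76. ] [ 489.1 -353.3   76. ]
flange w [671.  -47.9 104. ] bail w [671.3 -47.8 123. ]
bail top [668.6 -50.5 123. ] flange top [668.5 -51.3 104. ]
cup top [ 491.4 -314.4   78. ]
lid w [462. -12.  15.] top [459.1 -14.9  15. ]
```

```bash
python3 -m jog '{"jaw":[56,56,56,56,56,56,56,56,40,40],"slide":[[0.9,0.344,0],[0.9,0.344,0],[0.9,0.344,0],[0.9,0.344,0],[0.9,0.344,0],[0.9,0.344,0],[0.9,0.344,0],[0.9,0.344,0],[0.9,0.344,0],[0.9,0.344,0]],"spin":[0,0,0,0,0,0,0,0,0,0]}' >/dev/null
python3 -m jog '{"jaw":[40,40,40,40,40,40,40,40,40],"slide":[[0.68,0.26,0],[0,0,1],[0,0,1],[0,0,1],[0,0,1],[0,0,0.7],[0,0,0.37],[0,0,0],[0,0,0]],"spin":[0,0,0,0,0,0,0,0,0]}'
python3 - <<'E'
from h import *
import pickle
im=env.grab_frame("wrist");cv2.imwrite("pics/w10.png",im[:,:,::-1]);m=env.camera_model("wrist");pickle.dump(m,open("w10.pkl","wb"))
c=comps(im,(100,130,40),(114,255,255),100,(240,180,400,330));show(c,"bail")
g=im.max(2)
for y in (285,295,305,315): 
    x=np.where(g[y,200:430]<45)[0]+200; print(y,"dark runs",[ (int(r[0]),int(r[-1])) for r in np.split(x,np.where(np.diff(x)>3)[0]+1)])
p=onz(m,(0,0),0)
h=cv2.cvtColor(im,cv2.COLOR_RGB2HSV)
for y in range(200,325,8):
    k=np.where((h[y,240:400,0]>100)&(h[y,240:400,0]<115)&(h[y,240:400,1]>130))[0]
    if len(k): print(y,k.min()+240,k.max()+240,end=" | ")
E
```

```text
time_s: 28.15
ee_pos: [671.8, -48.0, 131.5]
ee_rot: [179.9, -0.0, 86.0]
force: [-0.3, 0.2, 0.8]
gripper_width: 40.4
gripper_force: 0.0
bail cen 313.3 271.2 area 1393.5 rect [313.  272.   94.2  17.1  89.2] ell [313.2 268.6  16.3 136.4 178.3]
285 dark runs [(239, 271), (359, 391)]
295 dark runs [(200, 218), (232, 271), (359, 399), (411, 429)]
305 dark runs [(200, 219), (225, 271), (359, 406), (410, 429)]
315 dark runs [(200, 205), (222, 271), (358, 408), (425, 429)]
232 304 320 | 240 305 320 | 248 305 320 | 256 305 319 | 264 306 321 | 272 306 321 | 280 306 321 | 288 307 321 | 296 307 321 | 304 307 322 | 312 307 322 | 320 366 366 |
```

Run:
```python
from h import *
import pickle
m=pickle.load(open("w10.pkl","rb"));im=cv2.imread("pics/w10.png")[:,:,::-1].copy();h=cv2.cvtColor(im,cv2.COLOR_RGB2HSV)
k=(h[...,0]>100)&(h[...,0]<115)&(h[...,1]>130);r=np.where(k[200:330,314])[0]+200;print(r.min(),r.max())
for v in (r.min()-.5,r.max()+.5): print(onz(m,(312,v),123).round(1))
print([(y,*map(int,h[y,340])) for y in range(300,330,3)])
def fitc(m,c,z):
    P=np.array([onz(m,p[0],z)[:2] for p in c]);A=np.c_[2*P,np.ones(len(P))];s=np.linalg.lstsq(A,(P**2).sum(1),rcond=None)[0];return s[:2].round(1),np.sqrt(s[2]+s[:2]@s[:2]).round(1)
m9=pickle.load(open("w9.pkl","rb"));i9=cv2.imread("pics/w9.png")[:,:,::-1].copy()
c=comps(i9,(100,120,25),(118,255,255),400)[0]
print("cup",fitc(m9,cv2.convexHull(c),78))
m1=pickle.load(open("w1.pkl","rb"));i1=cv2.imread("pics/w1.png")[:,:,::-1].copy()
c=comps(i1,(85,70,60),(105,255,255),800,(160,130,260,225))[0];print("lid",fitc(m1,cv2.convexHull(c),18))
```

```text
225 319
[672.5 -20.3 123. ]
[668.5 -77.1 123. ]
[(300, 15, 21, 99), (303, 23, 20, 101), (306, 17, 22, 106), (309, 21, 19, 132), (312, 18, 23, 146), (315, 15, 21, 148), (318, 16, 27, 143), (321, 71, 25, 176), (324, 20, 23, 33), (327, 30, 18, 42)]
cup (array([ 493.8, -310.8]), np.float64(41.4))
lid (array([462.2, -12.9]), np.float64(51.0))
```

```bash
python3 -m jog '{"jaw":[40,40,40,40,34,28,22,16,12,8],"slide":[[-0.02,-0.015,0.3],[0,0,0.6],[0,0,0.4],[0,0,0.23],[0,0,0],[0,0,0],[0,0,0],[0,0,0],[0,0,0],[0,0,0]],"spin":[-0.2,0,0,0,0,0,0,0,0,0]}' 15
python3 -m jog '{"jaw":[6,6,6],"slide":[[0,0,0],[0,0,0],[0,0,0]],"spin":[0,0,0]}' 15
```

```text
time_s: 29.2
ee_pos: [670.9, -49.0, 84.8]
ee_rot: [180.0, -0.0, 87.6]
force: [-0.2, -0.4, 0.8]
gripper_width: 10.0
gripper_force: 15.0
time_s: 29.5
ee_pos: [670.9, -49.0, 84.8]
ee_rot: [180.0, -0.0, 87.6]
force: [-0.9, 0.2, 1.8]
gripper_width: 9.6
gripper_force: 15.0
```

```bash
python3 -m jog '{"jaw":[6,6,6,6,6],"slide":[[0,0,-0.1],[0,0,-0.4],[0,0,-0.8],[0,0,-0.7],[0,0,-0.33]],"spin":[0,0,0,0,0]}' 15
python3 -m jog '{"jaw":[6,6,6,6,6,6,6,6,6,6],"slide":[[-0.3,-0.184,0],[-0.55,-0.337,0],[-0.75,-0.46,0],[-0.75,-0.46,0],[-0.75,-0.46,0],[-0.75,-0.46,0],[-0.75,-0.46,0],[-0.75,-0.46,0],[-0.75,-0.46,0],[-0.75,-0.46,0]],"spin":[0,0,0,0,0,0,0,0,0,0]}' 15
python3 -m jog '{"jaw":[6,6,6,6,6,6,6],"slide":[[-0.75,-0.46,0],[-0.75,-0.46,0],[-0.4,-0.245,0],[-0.23,-0.141,0],[0,0,0.8],[0,0,0.4],[0,0,0]],"spin":[0,0,0,0,0,0,0]}' 15
python3 - <<'E'
from h import *
im=env.grab_frame("wrist");cv2.imwrite("pics/w11.png",im[:,:,::-1]);m=env.camera_model("wrist")
t=env.grab_frame("top");s=env.grab_frame("scene");cv2.imwrite("pics/t11.png",t[:,:,::-1]);cv2.imwrite("pics/s11.png",s[:,:,::-1])
for c in comps(im,(100,120,20),(118,255,255),150): show([c],"blue");print(cv2.boundingRect(c))
for c in comps(s,(100,120,20),(118,255,255),60,(240,80,330,170)): show([c],"scene blue")
E
```

```text
time_s: 30.0
ee_pos: [672.1, -49.1, 157.4]
ee_rot: [179.7, 0.0, 87.6]
force: [0.8, -0.5, -0.6]
gripper_width: 9.7
gripper_force: 15.0
time_s: 31.0
ee_pos: [533.1, -250.3, 152.8]
ee_rot: [-179.8, -0.1, 87.5]
force: [-0.6, 0.2, -1.0]
gripper_width: 10.0
gripper_force: 15.0
time_s: 31.7
ee_pos: [492.9, -309.7, 116.0]
ee_rot: [-179.7, -0.2, 87.6]
force: [-0.8, -0.1, -1.0]
gripper_width: 10.0
gripper_force: 15.0
blue cen 314.9 284.9 area 1672.0 rect [315. 284.  24.  76.   0.] ell [3.149e+02 2.860e+02 2.550e+01 9.210e+01 2.000e-01]
(303, 246, 25, 77)
blue cen 316.0 202.5 area 1637.5 rect [316.4 207.5 120.   45.    1. ] ell [316.5 149.6 105.9 119.4  90.7]
(256, 185, 121, 47)
scene blue cen 281.9 137.3 area 1312.0 rect [282.2 135.6  45.4  39.2  86.2] ell [281.7 135.2  41.   47.9 177. ]
```

```bash
python3 -m jog '{"jaw":[6,6,6,6,6,6],"slide":[[0,0,0.5],[0,0,0.5],[0,0,0.3],[0,0,0.25],[0,0,0.15],[0,0,0]],"spin":[0,0,0,0,0,0]}' 15
python3 -m jog '{"jaw":[6,6,6],"slide":[[0,0,0.07],[0,0,0.05],[0,0,0]],"spin":[0,0,0]}' 15
python3 - <<'E'
from h import *
im=env.grab_frame("wrist");cv2.imwrite("pics/w12.png",im[:,:,::-1]);m=env.camera_model("wrist")
for c in comps(im,(100,120,20),(118,255,255),150): print(cv2.boundingRect(c),cv2.contourArea(c))
E
```

```text
time_s: 32.45
ee_pos: [494.3, -311.0, 67.1]
ee_rot: [-180.0, -0.0, 87.6]
force: [-0.0, 0.1, -0.1]
gripper_width: 9.8
gripper_force: 15.0
time_s: 32.75
ee_pos: [494.3, -311.1, 63.8]
ee_rot: [180.0, 0.0, 87.6]
force: [1.0, 0.7, -0.1]
gripper_width: 10.1
gripper_force: 15.0
(303, 247, 25, 76) 1671.0
(256, 192, 106, 38) 1078.0
(277, 59, 44, 9) 223.0
```

```bash
python3 -m jog '{"jaw":[6,6],"slide":[[0,0,0.04],[0,0,0]],"spin":[0,0]}' 15
python3 -m jog '{"jaw":[11,14,20,28,36,36,36,36,36],"slide":[[0,0,0],[0,0,0],[0,0,0],[0,0,0],[0,0,0],[0,0,-0.3],[0,0,-0.8],[0,0,-1],[0,0,-1]],"spin":[0,0,0,0,0,0,0,0,0]}'
python3 -m jog '{"jaw":[36,36,36,36,36,36,36],"slide":[[0,0,-1],[0,0,-1],[0,0,-1],[0,0,-1],[0,0,-0.3],[0,0,0],[0,0,0]],"spin":[0,0,0,0,0,0,0]}'
python3 - <<'E'
from h import *
import pickle
im=env.grab_frame("wrist");cv2.imwrite("pics/w13.png",im[:,:,::-1]);m=env.camera_model("wrist");pickle.dump(m,open("w13.pkl","wb"))
t=env.grab_frame("top");s=env.grab_frame("scene");cv2.imwrite("pics/t13.png",t[:,:,::-1]);cv2.imwrite("pics/s13.png",s[:,:,::-1])
for c in comps(im,(100,120,20),(118,255,255),100): print(cv2.boundingRect(c),cv2.contourArea(c)); show([c],"w")
for c in comps(s,(100,120,20),(118,255,255),60,(240,80,330,170)): show([c],"scene blue")
s0=cv2.imread("pics/scene0.png")[:,:,::-1].copy()
for c in comps(s0,(100,120,20),(118,255,255),60,(240,80,330,170)): show([c],"scene0 blue")
E
```

```text
time_s: 33.0
ee_pos: [494.5, -311.3, 62.8]
ee_rot: [180.0, 0.0, 87.6]
force: [0.2, -0.8, 1.5]
gripper_width: 9.6
gripper_force: 15.0
time_s: 33.9
ee_pos: [494.2, -311.0, 157.0]
ee_rot: [-180.0, -0.0, 87.6]
force: [0.1, -0.5, 0.0]
gripper_width: 35.9
gripper_force: 0.0
time_s: 34.6
ee_pos: [493.7, -310.7, 283.1]
ee_rot: [-179.9, -0.1, 87.6]
force: [0.3, 1.0, -0.1]
gripper_width: 35.8
gripper_force: 0.0
(312, 185, 9, 55) 412.0
w cen 316.0 212.1 area 412.0 rect [316. 212.  54.   8.  90.] ell [3.160e+02 2.126e+02 8.500e+00 8.180e+01 1.000e-01]
scene blue cen 282.4 144.5 area 777.0 rect [284.  142.1  32.4  39.5  81. ] ell [282.7 141.   35.   40.5  61.7]
scene blue cen 280.3 113.6 area 76.5 rect [280.5 113.5  21.2   4.2  45. ] ell [280.4 113.6   4.4  24.4 134. ]
scene0 blue cen 281.5 132.5 area 1628.5 rect [281.5 133.   50.   39.   90. ] ell [281.5 132.3  39.3  53.5 177.1]
```

Run:
```python
from h import *
import pickle
m=pickle.load(open("w13.pkl","rb"));im=cv2.imread("pics/w13.png")[:,:,::-1].copy();h=cv2.cvtColor(im,cv2.COLOR_RGB2HSV)
print("bail",onz(m,(316,212.5),101).round(1),[onz(m,(316,v),101).round(1)[1] for v in (185,240)])
k=((h[...,1]<40)&(h[...,2]>150)).astype(np.uint8)*255
for y in (200,212,225): 
    x=np.where(k[y,240:400])[0]+240; print(y,[ (int(r[0]),int(r[-1])) for r in np.split(x,np.where(np.diff(x)>2)[0]+1)])
print([tuple(map(int,h[212,x])) for x in range(262,372,4)])
t=cv2.imread("pics/t13.png")[:,:,::-1].copy()
show(comps(t,(100,120,20),(118,255,255),60,(440,240,540,340)),"top blue");t0=cv2.imread("pics/top0.png")[:,:,::-1].copy();show(comps(t0,(100,120,20),(118,255,255),60,(440,240,540,340)),"top0 blue")
print("bail by top",onz(env.camera_model("top"),(488,285),101))
```

```text
bail [ 494.2 -310.   101. ] [np.float64(-282.7), np.float64(-338.3)]
200 [(277, 285), (292, 299), (363, 399)]
212 [(278, 282), (293, 299), (336, 339), (354, 354), (394, 395)]
225 [(267, 278), (282, 286), (304, 305), (346, 351)]
[(14, 35, 144), (15, 35, 144), (14, 36, 143), (12, 33, 139), (18, 20, 153), (16, 24, 157), (17, 21, 107), (19, 20, 104), (19, 16, 172), (15, 12, 175), (1, 121, 167), (179, 121, 165), (178, 128, 151), (103, 230, 83), (102, 237, 83), (179, 126, 152), (0, 136, 118), (20, 55, 152), (16, 65, 154), (10, 13, 176), (15, 19, 105), (23, 22, 104), (14, 23, 145), (23, 20, 151), (16, 40, 146), (15, 35, 144), (14, 38, 146), (13, 38, 142)]
top blue cen 461.4 285.1 area 311.0 rect [464.2 286.2  44.   20.6  88.7] ell [488.6 286.3  48.3  64.9  95.2]
top blue cen 490.4 286.0 area 116.5 rect [490. 286.   4.  30.  90.] ell [491.2 286.    4.3  41.4  90.4]
top0 blue cen 481.6 286.0 area 1977.5 rect [481. 286.  46.  54.  90.] ell [481.6 286.   46.   54.9  96.3]
bail by top [ 495.10732399 -307.03932966  101.        ]
```

```bash
python3 -m jog '{"jaw":[36,36,36,36,36,36,36,36,36,36],"slide":[[0.985,-0.205,0],[0.985,-0.205,0],[0.985,-0.205,0],[0.985,-0.205,0],[0.985,-0.205,0],[0.985,-0.205,0],[0.985,-0.205,0],[0.985,-0.205,0],[0.985,-0.205,0],[0.985,-0.205,0]],"spin":[0,0,0,0,0,0,0,0,0,0]}' >/dev/null
python3 -m jog '{"jaw":[36,36,36,36,36,36,36,36,36,36],"slide":[[0,0,0],[0,0,0],[0,0,0],[0,0,0],[0,0,0],[0,0,0],[0,0,0],[0,0,0],[0,0,0],[0,0,0]],"spin":[1,1,1,1,1,1,1,1,1,1]}' >/dev/null
python3 -m jog '{"jaw":[36,36,36,36],"slide":[[0,0,0],[0,0,0],[0,0,0],[0,0,0]],"spin":[1,0.45,0,0]}'
python3 - <<'E'
from h import *
import pickle
im=env.grab_frame("wrist");cv2.imwrite("pics/w14.png",im[:,:,::-1]);m=env.camera_model("wrist");pickle.dump(m,open("w14.pkl","wb"))
def fitc(m,c,z):
    P=np.array([onz(m,p[0],z)[:2] for p in c]);A=np.c_[2*P,np.ones(len(P))];s=np.linalg.lstsq(A,(P**2).sum(1),rcond=None)[0];return s[:2].round(1),np.sqrt(s[2]+s[:2]@s[:2]).round(1)
c=comps(im,(85,70,40),(105,255,255),800)[0];show([c],"lid");print(fitc(m,cv2.convexHull(c),16))
x,y,w,hh=cv2.boundingRect(c)
for c in comps(im,(0,0,110),(180,75,255),80,(x+8,y+8,x+w-8,y+hh-8)):
    show([c],"bar"); b=cv2.boxPoints(cv2.minAreaRect(c));P=np.array([onz(m,p,53) for p in b]);print(P.round(1),P.mean(0).round(1))
g=im.max(2)
x=np.where(g[300,150:480]<45)[0]+150; print("dark runs",[ (int(r[0]),int(r[-1])) for r in np.split(x,np.where(np.diff(x)>3)[0]+1)])
E
```

```text
time_s: 37.15
ee_pos: [445.1, -13.3, 283.9]
ee_rot: [-180.0, 0.1, -4.0]
force: [-0.2, -0.6, -0.2]
gripper_width: 36.1
gripper_force: 0.0
lid cen 315.4 183.8 area 5434.5 rect [315.3 183.9  84.8  84.   79.7] ell [315.4 183.8  83.   83.5 172.7]
(array([460.7, -13.9]), np.float64(50.8))
bar cen 315.5 209.0 area 133.0 rect [315.5 207.   11.   18.    0. ] ell [315.3 207.9  11.7  18.2 172.9]
[[430.9  -5.7  53. ]
 [451.2  -7.1  53. ]
 [450.4 -19.3  53. ]
 [430.  -18.   53. ]] [440.6 -12.5  53. ]
dark runs [(150, 227), (233, 275), (354, 397), (403, 479)]
```

Run:
```python
from h import *
import pickle
m=pickle.load(open("w14.pkl","rb"));im=cv2.imread("pics/w14.png")[:,:,::-1].copy();h=cv2.cvtColor(im,cv2.COLOR_RGB2HSV)
R=[]
for y in range(150,226,4):
    x=np.where((h[y,295:336,1]<90))[0]+295
    print(y,(x.min(),x.max()) if len(x) else None,end=" | ")
```

```text
150 None | 154 None | 158 None | 162 (np.int64(311), np.int64(319)) | 166 (np.int64(310), np.int64(321)) | 170 (np.int64(310), np.int64(321)) | 174 (np.int64(310), np.int64(321)) | 178 (np.int64(310), np.int64(321)) | 182 (np.int64(310), np.int64(321)) | 186 (np.int64(310), np.int64(321)) | 190 (np.int64(310), np.int64(321)) | 194 (np.int64(310), np.int64(321)) | 198 (np.int64(310), np.int64(321)) | 202 (np.int64(310), np.int64(321)) | 206 (np.int64(310), np.int64(321)) | 210 (np.int64(310), np.int64(321)) | 214 (np.int64(311), np.int64(320)) | 218 None | 222 (np.int64(295), np.int64(335)) |
```

```bash
python3 -m jog '{"jaw":[36,36,36,36,36,36,36,36,36,36],"slide":[[0.527,0.01,0],[0,0.01,1],[0,0,1],[0,0,1],[0,0,1],[0,0,1],[0,0,1],[0,0,1],[0,0,0.8],[0,0,0.6]],"spin":[0,0,0,0,0,0,0,0,0,0]}'
python3 -m jog '{"jaw":[36,36,36,36,30,24,18,14,10,8],"slide":[[0,0,0.3],[0,0,0.2],[0,0,0.13],[0,0,0],[0,0,0],[0,0,0],[0,0,0],[0,0,0],[0,0,0],[0,0,0]],"spin":[0,0,0,0,0,0,0,0,0,0]}' 15
python3 -m jog '{"jaw":[8,8],"slide":[[0,0,0],[0,0,0]],"spin":[0,0]}' 15
```

```text
time_s: 38.2
ee_pos: [461.6, -15.0, 30.6]
ee_rot: [-180.0, 0.1, -4.0]
force: [-0.0, 0.3, 0.1]
gripper_width: 36.1
gripper_force: 0.0
time_s: 39.2
ee_pos: [461.3, -15.0, 13.9]
ee_rot: [-180.0, -0.0, -4.0]
force: [0.0, -0.3, 1.9]
gripper_width: 11.8
gripper_force: 15.0
time_s: 39.4
ee_pos: [461.3, -14.9, 13.9]
ee_rot: [-180.0, -0.0, -4.0]
force: [-0.7, 0.2, 3.7]
gripper_width: 11.9
gripper_force: 15.0
```

```bash
python3 -m jog '{"jaw":[8,8,8,8,8,8,8],"slide":[[0,0,-0.1],[0,0,-0.4],[0,0,-0.9],[0,0,-0.9],[0,0,-0.9],[0,0,-0.8],[0,0,-0.33]],"spin":[0,0,0,0,0,0,0]}' 15
python3 -m jog '{"jaw":[8,8,8,8,8,8,8,8,8,8],"slide":[[0.055,0.3,0],[0.101,0.55,0],[0.138,0.75,0],[0.138,0.75,0],[0.138,0.75,0],[0.138,0.75,0],[0.138,0.75,0],[0.138,0.75,0],[0.138,0.75,0],[0.138,0.75,0]],"spin":[0,0,0,0,0,0,0,0,0,0]}' 15
python3 -m jog '{"jaw":[8,8,8,8,8,8,8],"slide":[[0.138,0.75,0],[0.138,0.75,0],[0.138,0.75,0],[0.079,0.43,0],[0.046,0.25,0],[0,0,0],[0,0,0]],"spin":[0,0,0,0,0,0,0]}' 15
python3 - <<'E'
from h import *
t=env.grab_frame("top");s=env.grab_frame("scene");w=env.grab_frame("wrist")
cv2.imwrite("pics/t15.png",t[:,:,::-1]);cv2.imwrite("pics/s15.png",s[:,:,::-1]);cv2.imwrite("pics/w15.png",w[:,:,::-1])
a=cv2.resize(w[130:330,200:440,::-1],(480,400));b=cv2.resize(s[80:180,230:330,::-1],(320,320),interpolation=cv2.INTER_CUBIC)
print(env.state()["ee_pos"])
for c in comps(w,(85,70,30),(119,255,255),80): print(cv2.boundingRect(c),cv2.contourArea(c),w[int(c[:,0,1].mean()),int(c[:,0,0].mean())])
E
```

```text
time_s: 40.1
ee_pos: [462.3, -15.0, 145.6]
ee_rot: [-180.0, -0.2, -4.0]
force: [-0.2, -0.6, -1.0]
gripper_width: 11.8
gripper_force: 15.0
time_s: 41.1
ee_pos: [483.1, -223.8, 141.4]
ee_rot: [-179.9, 0.2, -4.1]
force: [0.4, 0.9, -1.1]
gripper_width: 11.7
gripper_force: 15.0
time_s: 41.8
ee_pos: [493.9, -310.7, 143.1]
ee_rot: [-179.9, 0.1, -4.0]
force: [0.3, -1.4, -0.5]
gripper_width: 11.7
gripper_force: 15.0
[ 494.27092344 -310.56714926  143.61381157]
(221, 178, 189, 113) 13556.0 [95 91 86]
(182, 223, 5, 30) 83.5 [ 22  68 144]
```

```bash
python3 -m jog '{"jaw":[8,8,8,8,8,8],"slide":[[0,0,0.4],[0,0,0.6],[0,0,0.4],[0,0,0.25],[0,0,0.15],[0,0,0]],"spin":[0,0,0,0,0,0]}' 15
python3 -m jog '{"jaw":[8,8,8],"slide":[[0,0,0.05],[0,0,0.05],[0,0,0]],"spin":[0,0,0]}' 15
python3 -m jog '{"jaw":[8,8],"slide":[[0,0,0.04],[0,0,0]],"spin":[0,0]}' 15
```

```text
time_s: 42.55
ee_pos: [494.1, -311.3, 89.0]
ee_rot: [-180.0, 0.0, -4.0]
force: [-0.6, -0.2, -0.6]
gripper_width: 11.9
gripper_force: 15.0
time_s: 42.85
ee_pos: [494.4, -311.5, 86.7]
ee_rot: [180.0, -0.0, -4.0]
force: [0.6, 0.7, 0.1]
gripper_width: 11.9
gripper_force: 15.0
time_s: 43.05
ee_pos: [494.6, -311.7, 86.0]
ee_rot: [180.0, -0.1, -4.0]
force: [-0.9, 0.4, 1.8]
gripper_width: 12.1
gripper_force: 15.0
```

```bash
python3 -m jog '{"jaw":[13,16,22,30,36,36,36,36,36,36],"slide":[[0,0,0],[0,0,0],[0,0,0],[0,0,0],[0,0,0],[0,0,-0.3],[0,0,-0.9],[0,0,-1],[0,0,-1],[0,0,-1]],"spin":[0,0,0,0,0,0,0,0,0,0]}'
python3 -m jog '{"jaw":[36,36,36,36,36,36],"slide":[[-0.3,0,-1],[-0.3,0,-0.9],[0,0,-0.5],[0,0,0],[0,0,0],[0,0,0]],"spin":[0,0,0,0,0,0]}'
python3 - <<'E'
from h import *
import pickle
im=env.grab_frame("wrist");cv2.imwrite("pics/w16.png",im[:,:,::-1]);m=env.camera_model("wrist");pickle.dump(m,open("w16.pkl","wb"))
def fitc(m,c,z):
    P=np.array([onz(m,p[0],z)[:2] for p in c]);A=np.c_[2*P,np.ones(len(P))];s=np.linalg.lstsq(A,(P**2).sum(1),rcond=None)[0];r=np.sqrt(s[2]+s[:2]@s[:2]);return s[:2].round(1),r.round(1),np.abs(np.linalg.norm(P-s[:2],axis=1)-r).max().round(2)
c=comps(im,(85,70,40),(99,255,255),800)[0];show([c],"lid");print(fitc(m,cv2.convexHull(c),84))
h=cv2.cvtColor(im,cv2.COLOR_RGB2HSV)
for y in range(140,240,8):
    x=np.where((h[y,290:345,1]<90))[0]+290
    if len(x): print(y,x.min(),x.max(),end=" | ")
for n in ("top","scene"):
    t=env.grab_frame(n);cv2.imwrite(f"pics/{n}16.png",t[:,:,::-1]);mm=env.camera_model(n)
    bx=(440,240,540,340) if n=="top" else (230,70,340,190)
    for c in comps(t,(85,70,30),(100,255,255),60,bx)[:1]: show([c],n); print(fitc(mm,cv2.convexHull(c),84))
    for c in comps(t,(101,120,20),(118,255,255),60,bx)[:2]: show([c],n+" blue")
E
```

```text
time_s: 44.05
ee_pos: [494.3, -311.4, 213.3]
ee_rot: [180.0, -0.0, -4.0]
force: [0.2, -0.2, -0.7]
gripper_width: 36.1
gripper_force: 0.0
time_s: 44.65
ee_pos: [475.9, -309.8, 282.0]
ee_rot: [-179.9, 0.1, -4.0]
force: [0.2, -0.6, -0.8]
gripper_width: 36.1
gripper_force: 0.0
lid cen 315.7 190.1 area 7550.5 rect [315.7 190.4  98.  100.    8.7] ell [315.7 190.1  97.2  99.    4.3]
(array([ 493. , -310.4]), np.float64(51.2), np.float64(1.04))
140 290 344 | 148 343 344 | 164 312 320 | 172 309 323 | 180 309 322 | 188 309 322 | 196 309 322 | 204 309 322 | 212 309 322 | 220 310 322 | 228 310 321 | 236 290 344 | top cen 484.3 286.1 area 2449.0 rect [483.5 285.7  53.5  58.1   6.8] ell [484.4 286.1  53.8  58.7 179.7]
(array([ 492.5, -308.7]), np.float64(51.5), np.float64(4.43))
scene cen 281.6 122.0 area 1307.5 rect [281.3 120.2  44.5  45.3  45. ] ell [281.7 120.6  40.   47.6  83.9]
(array([ 493.5, -310.3]), np.float64(56.9), np.float64(7.9))
scene blue cen 282.0 147.8 area 580.5 rect [281.7 147.3  23.6  35.2  88.4] ell [281.8 146.7  23.8  39.1  89.4]
```

```bash
python3 -m jog '{"jaw":[60,60,60,60,60,60,60,60,60,60],"slide":[[0,0,0],[0,0,0],[0,0,0],[0,0,0],[0,0,0],[0,0,0],[0,0,0],[0,0,0],[0,0,0],[0,0,0]],"spin":[-1,-1,-1,-1,-1,-1,-1,-1,-1,-1]}' >/dev/null
python3 -m jog '{"jaw":[60,60,60,60,60,60,60,60,60,60],"slide":[[0,0,0],[0,0,0],[0.9,0.02,0],[0.9,0.02,0],[0.9,0.02,0],[0.9,0.02,0],[0.9,0.02,0],[0.9,0.02,0],[0.9,0.02,0],[0.9,0.02,0]],"spin":[-1,-0.25,0,0,0,0,0,0,0,0]}'
python3 -m jog '{"jaw":[60,60,60,60,60,60,60,60,60,60],"slide":[[0.9,0.02,0],[0.9,0.02,0],[0.9,0.02,0],[0.9,0.02,0],[0.9,0.02,0],[0.9,0.02,0],[0.9,0.02,0],[0.9,0.02,0],[0.9,0.02,0],[0.9,0.02,0]],"spin":[0,0,0,0,0,0,0,0,0,0]}'>/dev/null
python3 -m jog '{"jaw":[60,60,60,60,60,60,60,60],"slide":[[0.9,0.02,0],[0.9,0.02,0],[0.9,0.02,0],[0.9,0.02,0],[0.92,0.038,0],[0,0,0],[0,0,0],[0,0,0]],"spin":[0,0,0,0,0,0,0,0]}'
python3 - <<'E'
from h import *
import pickle
im=env.grab_frame("wrist");cv2.imwrite("pics/w17.png",im[:,:,::-1]);m=env.camera_model("wrist")
show(comps(im,(0,150,60),(6,255,255),100)[:2],"red")
for y in range(180,300,8):
    h=cv2.cvtColor(im[y:y+1,250:380],cv2.COLOR_RGB2HSV)[0];k=np.where((h[:,0]>65)&(h[:,0]<95)&(h[:,1]>80)&(h[:,2]<120))[0]+250
    if len(k)>3: print(y,k.min(),k.max(),end=" | ")
E
```

```text
time_s: 46.8
ee_pos: [496.2, -93.9, 282.8]
ee_rot: [-179.9, -0.0, 86.0]
force: [0.1, -0.1, -0.7]
gripper_width: 59.9
gripper_force: 0.0
time_s: 48.6
ee_pos: [534.3, 308.1, 283.0]
ee_rot: [-180.0, 0.0, 85.9]
force: [-0.9, -0.2, -0.3]
gripper_width: 60.0
gripper_force: 0.0
red cen 227.1 211.6 area 1162.0 rect [228.  211.   36.8  41.   45. ] ell [227.1 211.6  36.9  40.6  53.9]
188 299 331 | 196 293 337 | 204 289 340 | 212 289 340 | 220 293 337 | 228 299 330 | 236 307 324 |
```

```bash
python3 -m jog '{"jaw":[60,60,60,60,60,60,60,60,50,42],"slide":[[0,0,1],[0,0,1],[0,0,1],[0,0,1],[0,0,1],[0,0,0.7],[0,0,0.33],[0,0,0],[0,0,0],[0,0,0]],"spin":[0,0,0,0,0,0,0,0,0,0]}' 
python3 -m jog '{"jaw":[38,35,33,30,28,28,28],"slide":[[0,0,0],[0,0,0],[0,0,0],[0,0,0],[0,0,0],[0,0,0],[0,0,0]],"spin":[0,0,0,0,0,0,0]}' 25
python3 -m jog '{"jaw":[28,28,28,28,28,28,28],"slide":[[0,0,-0.1],[0,0,-0.4],[0,0,-0.9],[0,0,-0.9],[0,0,-0.9],[0,0,-0.7],[0,0,-0.43]],"spin":[0,0,0,0,0,0,0]}' 25
python3 -m jog '{"jaw":[28,28,28,28,28,28,28,28,28,28],"slide":[[-0.2,0.06,0],[-0.45,0.13,0],[-0.7,0.2,0],[-0.7,0.2,0],[-0.7,0.2,0],[-0.7,0.2,0],[-0.7,0.2,0],[-0.7,0.2,0],[-0.7,0.2,0],[-0.7,0.2,0]],"spin":[0,0,0,0,0,0,0,0,0,0]}' 25
python3 -m jog '{"jaw":[28,28,28,28,28,28,28,28,28],"slide":[[-0.7,0.2,0],[-0.7,0.2,0],[-0.7,0.2,0],[-0.7,0.2,0],[-0.6,0.17,0],[-0.5,0.15,0],[-0.2,0.07,0],[0,0,0],[0,0,0]],"spin":[0,0,0,0,0,0,0,0,0]}' 25
python3 -m jog '{"jaw":[28,28,28,28,28,28,28],"slide":[[0,0,0.3],[0,0,0.7],[0,0,0.6],[0,0,0.3],[0,0,0.2],[0,0,0.05],[0,0,0]],"spin":[0,0,0,0,0,0,0]}' 25
```

```text
time_s: 49.65
ee_pos: [535.4, 309.2, 104.1]
ee_rot: [179.8, -0.1, 85.9]
force: [-0.3, 0.2, 0.2]
gripper_width: 46.8
gripper_force: 0.0
time_s: 50.35
ee_pos: [534.4, 309.0, 102.8]
ee_rot: [180.0, -0.0, 86.0]
force: [-1.4, 0.3, 2.7]
gripper_width: 31.4
gripper_force: 25.0
time_s: 51.05
ee_pos: [535.1, 309.1, 234.8]
ee_rot: [179.8, -0.1, 86.0]
force: [0.5, 0.2, -2.5]
gripper_width: 31.5
gripper_force: 25.0
time_s: 52.05
ee_pos: [573.8, 115.7, 230.4]
ee_rot: [-179.8, 0.1, 85.9]
force: [-0.1, 0.8, -1.7]
gripper_width: 31.6
gripper_force: 25.0
time_s: 52.95
ee_pos: [601.4, -6.7, 232.0]
ee_rot: [-180.0, -0.0, 86.0]
force: [-0.4, 0.3, -3.3]
gripper_width: 31.6
gripper_force: 25.0
time_s: 53.65
ee_pos: [602.1, -7.0, 168.2]
ee_rot: [180.0, -0.0, 86.0]
force: [0.2, 0.4, -3.1]
gripper_width: 31.3
gripper_force: 25.0
```

```bash
python3 -m jog '{"jaw":[28,28],"slide":[[0,0,0.04],[0,0,0]],"spin":[0,0]}' 25;  python3 -m jog '{"jaw":[28,28],"slide":[[0,0,0.03],[0,0,0]],"spin":[0,0]}' 25
```

```text
time_s: 53.85
ee_pos: [602.0, -7.2, 167.2]
ee_rot: [179.9, -0.0, 86.0]
force: [-0.1, 0.7, -2.8]
gripper_width: 31.3
gripper_force: 25.0
time_s: 54.05
ee_pos: [602.1, -7.2, 166.7]
ee_rot: [179.9, -0.0, 86.0]
force: [-1.1, -0.4, 2.7]
gripper_width: 31.4
gripper_force: 25.0
```

```bash
python3 -m jog '{"jaw":[31,35,40,48,58,58,58,58,58,58],"slide":[[0,0,0],[0,0,0],[0,0,0],[0,0,0],[0,0,0],[0,0,-0.5],[0,0,-0.9],[0,0,-0.9],[0,0,-0.9],[0,0,-0.7]],"spin":[0,0,0,0,0,0,0,0,0,0]}'
python3 -m jog '{"jaw":[58,58,58,58,58,58,58,58,58,58],"slide":[[0.75,-0.41,0],[0.75,-0.41,0],[0.75,-0.41,0],[0.75,-0.41,0],[0.75,-0.41,0],[0.75,-0.41,0],[0.75,-0.41,0],[0.75,-0.41,0],[0.75,-0.41,0],[0.75,-0.41,0]],"spin":[0,0,0,0,0,0,0,0,0,0]}'>/dev/null
python3 -m jog '{"jaw":[58,58,58,58,58,58,58],"slide":[[0.75,-0.41,0],[0.75,-0.41,0],[0.75,-0.41,0],[0.76,-0.42,0],[0,0,0],[0,0,0],[0,0,0]],"spin":[0,0,0,0,0,0,0]}'
python3 - <<'E'
from h import *
im=env.grab_frame("wrist");cv2.imwrite("pics/w18.png",im[:,:,::-1])
show(comps(im,(0,150,60),(6,255,255),100)[:2],"red")
E
```

```text
time_s: 55.05
ee_pos: [602.1, -7.1, 284.5]
ee_rot: [179.9, -0.0, 86.0]
force: [0.8, -0.4, -0.3]
gripper_width: 57.9
gripper_force: 0.0
time_s: 56.75
ee_pos: [452.2, 318.8, 282.7]
ee_rot: [180.0, 0.0, 85.9]
force: [-0.1, -0.0, 0.6]
gripper_width: 58.0
gripper_force: 0.0
red cen 318.4 217.1 area 1075.5 rect [318.5 217.   37.5  37.5  45. ] ell [318.4 217.1  36.   38.1 174.9]
```

```bash
python3 -m jog '{"jaw":[58,58,58,58,58,58,58,58,58,52],"slide":[[0,0.09,0.9],[0,0,1],[0,0,1],[0,0,1],[0,0,1],[0,0,0.8],[0,0,0.4],[0,0,0.2],[0,0,0],[0,0,0]],"spin":[0,0,0,0,0,0,0,0,0,0]}' 
python3 -m jog '{"jaw":[46,42,39,36,34,32,30,28,28],"slide":[[0,0,0],[0,0,0],[0,0,0],[0,0,0],[0,0,0],[0,0,0],[0,0,0],[0,0,0],[0,0,0]],"spin":[0,0,0,0,0,0,0,0,0]}' 20
python3 -m jog '{"jaw":[28,28,28,28,28,28,28,28,28,28],"slide":[[0,0,-0.1],[0,0,-0.5],[0,0,-0.9],[0,0,-0.9],[0,0,-0.9],[0,0,-0.9],[0,0,-0.9],[0,0,-0.9],[0,0,-0.9],[0,0,-0.77]],"spin":[0,0,0,0,0,0,0,0,0,0]}' 20
python3 -m jog '{"jaw":[28,28,28,28,28,28,28,28,28,28],"slide":[[-0.3,0.134,0],[-0.6,0.269,0],[-0.75,0.336,0],[-0.75,0.336,0],[-0.75,0.336,0],[-0.75,0.336,0],[-0.75,0.336,0],[-0.75,0.336,0],[-0.75,0.336,0],[-0.75,0.336,0]],"spin":[0,0,0,0,0,0,0,0,0,0]}' 20
python3 -m jog '{"jaw":[28,28,28,28,28,28,28,28,28,28],"slide":[[-0.75,0.336,0],[-0.75,0.336,0],[-0.75,0.336,0],[-0.75,0.336,0],[-0.75,0.336,0],[-0.75,0.336,0],[-0.75,0.336,0],[-0.55,0.245,0],[-0.31,0.142,0],[0,0,0]],"spin":[0,0,0,0,0,0,0,0,0,0]}' 20
```

```text
time_s: 57.8
ee_pos: [455.5, 319.7, 94.9]
ee_rot: [179.9, -0.1, 85.9]
force: [0.1, 0.1, 0.4]
gripper_width: 53.4
gripper_force: 0.0
time_s: 58.7
ee_pos: [454.7, 319.4, 93.9]
ee_rot: [180.0, -0.0, 86.0]
force: [-0.6, -0.5, 0.9]
gripper_width: 33.5
gripper_force: 20.0
time_s: 59.7
ee_pos: [454.3, 319.3, 325.3]
ee_rot: [180.0, -0.0, 86.0]
force: [0.3, 0.1, -0.9]
gripper_width: 33.5
gripper_force: 20.0
time_s: 60.7
ee_pos: [531.9, 104.5, 322.0]
ee_rot: [-179.8, 0.1, 85.9]
force: [0.3, -0.6, -1.2]
gripper_width: 33.2
gripper_force: 20.0
time_s: 61.7
ee_pos: [601.4, -83.4, 322.8]
ee_rot: [-179.9, -0.0, 85.9]
force: [0.4, 1.1, -1.0]
gripper_width: 33.7
gripper_force: 20.0
```

```bash
python3 -m jog '{"jaw":[28,28,28,28,28,28,28,28,28,28],"slide":[[0,0,0.3],[0,0,0.7],[0,0,0.9],[0,0,0.9],[0,0,0.9],[0,0,0.8],[0,0,0.5],[0,0,0.3],[0,0,0.15],[0,0,0]],"spin":[0,0,0,0,0,0,0,0,0,0]}' 20
python3 -m jog '{"jaw":[28,28],"slide":[[0,0,0.05],[0,0,0]],"spin":[0,0]}' 20;  python3 -m jog '{"jaw":[28,28],"slide":[[0,0,0.02],[0,0,0]],"spin":[0,0]}' 20
```

```text
time_s: 62.7
ee_pos: [601.4, -81.8, 160.2]
ee_rot: [-180.0, -0.0, 86.0]
force: [-0.3, 0.3, -1.1]
gripper_width: 33.6
gripper_force: 20.0
time_s: 62.9
ee_pos: [601.9, -82.3, 159.5]
ee_rot: [179.9, 0.0, 86.0]
force: [-0.1, -0.6, -0.3]
gripper_width: 33.7
gripper_force: 20.0
time_s: 63.1
ee_pos: [601.7, -82.4, 158.5]
ee_rot: [180.0, -0.0, 86.0]
force: [-0.5, 0.6, -1.3]
gripper_width: 33.7
gripper_force: 20.0
```

```bash
python3 -m jog '{"jaw":[28,28],"slide":[[0,0,0.02],[0,0,0]],"spin":[0,0]}' 20;  python3 -m jog '{"jaw":[28,28],"slide":[[0,0,0.02],[0,0,0]],"spin":[0,0]}' 20
```

```text
time_s: 63.3
ee_pos: [601.7, -82.3, 157.9]
ee_rot: [180.0, -0.0, 86.0]
force: [0.2, -0.4, 0.7]
gripper_width: 33.6
gripper_force: 20.0
time_s: 63.5
ee_pos: [601.8, -82.4, 157.8]
ee_rot: [179.9, -0.0, 86.0]
force: [-1.1, -0.3, 4.6]
gripper_width: 33.1
gripper_force: 20.0
```

```bash
python3 -m jog '{"jaw":[31,34,38,44,52,60,60,60,60,60],"slide":[[0,0,-0.02],[0,0,0],[0,0,0],[0,0,0],[0,0,0],[0,0,-0.4],[0,0,-0.9],[0,0,-0.9],[0,0,-0.9],[0,0,-0.9]],"spin":[0,0,0,0,0,0,0,0,0,0]}'
python3 -m jog '{"jaw":[77,77,77,77,77,77,77,77],"slide":[[0,0,-1],[0.4,0,-1],[0.5,-0.05,0],[0.46,-0.04,0],[0,0,0],[0,0,0],[0,0,0],[0,0,0]],"spin":[0,0,0,0,0,0,0,0]}'
python3 - <<'E'
from h import *
import pickle
m=env.camera_model("wrist");im=env.grab_frame("wrist");cv2.imwrite("pics/w19.png",im[:,:,::-1])
m1=pickle.load(open("w1.pkl","rb"));i1=cv2.imread("pics/w1.png")[:,:,::-1].copy()
for t,i,mm in(("w1",i1,m1),("w19",im,m)):
    b=comps(i,(0,150,90),(6,255,255),100,(285,225,355,300))[0];a=comps(i,(70,85,45),(92,180,80),150,(284,150,345,206))[0];bl=comps(i,(70,150,20),(90,255,140),150,(284,130,345,206))
    print(t,"tube",cv2.minEnclosingCircle(b),onz(mm,cv2.minEnclosingCircle(b)[0],205).round(1),"cap",cv2.minEnclosingCircle(a),onz(mm,cv2.minEnclosingCircle(a)[0],220).round(1))
    k=np.zeros(i.shape[:2],np.uint8);h=cv2.cvtColor(i,cv2.COLOR_RGB2HSV);k=((h[...,0]>60)&(h[...,0]<95)&(h[...,1]>70)).astype(np.uint8);k[:130]=0;k[206:]=0;k[:,:284]=0;k[:,345:]=0
    x,y,w,hh=cv2.boundingRect(k);print("green bbox",x,y,w,hh)
    yel=((abs(h[...,0].astype(int)-24)<7)&(h[...,1]>120)&(h[...,2]>40)).astype(np.uint8);yel[:215]=0;yel[260:]=0;yel[:,:290]=0;yel[:,350:]=0;print("yel bbox",cv2.boundingRect(yel))
t=env.grab_frame("top");s=env.grab_frame("scene");cv2.imwrite("pics/t19.png",t[:,:,::-1]);cv2.imwrite("pics/s19.png",s[:,:,::-1])
def sm(a,b,c,d,i): return cv2.resize(i[b:d,a:c],(400,300),interpolation=cv2.INTER_CUBIC)
s0=cv2.imread("pics/scene0.png")
cv2.imwrite("pics/final.png",np.vstack([np.hstack([sm(220,60,420,260,s0),sm(220,60,420,260,s[:,:,::-1])]),np.hstack([sm(240,120,440,320,i1[:,:,::-1]),sm(240,120,440,320,im[:,:,::-1])])]))
E
```

```text
time_s: 64.5
ee_pos: [601.5, -82.3, 279.7]
ee_rot: [179.9, -0.0, 86.0]
force: [-0.2, -0.3, -0.7]
gripper_width: 60.3
gripper_force: 0.0
time_s: 65.3
ee_pos: [601.5, -41.9, 337.0]
ee_rot: [-179.9, 0.0, 85.9]
force: [0.6, -0.6, -0.2]
gripper_width: 76.7
gripper_force: 0.0
w1 tube ((317.81085205078125, 266.2742004394531), 17.404029846191406) [601.  -80.7 205. ] cap ((312.26080322265625, 185.09942626953125), 20.414756774902344) [601.6  -6.  220. ]
green bbox 286 149 54 55
yel bbox (305, 221, 26, 27)
w19 tube ((319.09259033203125, 265.4753112792969), 17.270999908447266) [602.5 -80.2 205. ] cap ((312.4701232910156, 184.87887573242188), 20.190244674682617) [602.  -6. 220.]
green bbox 286 148 55 55
yel bbox (306, 220, 27, 27)
```

View pics/final.png

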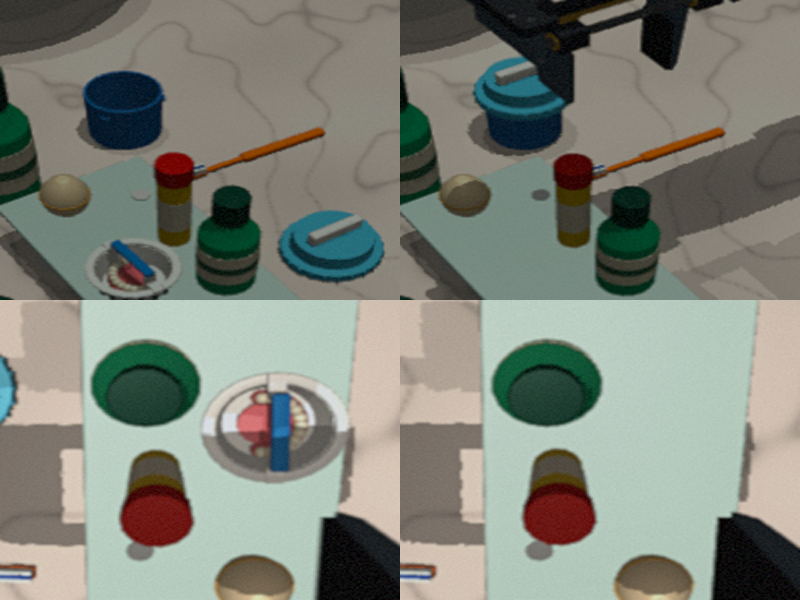

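```bash
python3 -c "
from workcell import env
print(env.job_done())"
```

```text
the job is handed in; nothing more can be done
None
```

The job is handed in after about 65 s: the basket hangs in the blue cup with the lid level on it, and the bottle and tube are back within about 0.5 mm and 1.5 mm of their first spots. My first grip on the tube was too high, pressed on its cap and tilted it briefly by about 6 degrees before I re-gripped it lower.

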